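# Turn a calculator over in its cover and uncover it

### The arm

A 6-joint arm with a two-finger parallel gripper is mounted at the origin on the work surface; the furniture and walls round the work are solid. World frame = base frame: x ahead of the robot, y to its left, z up, the work surface at z = 0. Lengths are in m, angles in rad, forces in N, time in s.
With the tool pointing down it reaches from about 0.375 to 0.9 m from the base axis. Payload 3.1 kg.
Tool frame: the origin (TCP) lies at the very end of the fingers, on their centre line; the grasp point (between the pads) lies 19 mm behind it (hold_point_z is the distance from the TCP to the grasp point, in m); x points along the fingers, y is the direction in which the jaws open and shut, and the axes are right-handed (so a half turn about x gives the same grasp; the last joint's range is limited). The gripper opens to 87 mm and grips with 3 to 60 N. Pads are 19 mm wide; open, the fingers measure 117 mm over their backs; the gripper's body (75 mm by 190 mm) begins 51 mm behind the grasp point.
Start: joints at [1.149, 0.527, 1.433, -0, 1.181, -0.178], TCP at [0.15, 0.607, 0.223] pointing down, gripper open.
Joint ranges: [-3.08, 3.08], [-0.75, 2.2], [0.22, 2.44], [-1.43, 4.57], [0, 2.65], [-2.85, 2.85]. Speed limits (rad/s): [2.79, 2.79, 3.14, 3.14, 3.14, 3.14].

### API

Orientations are given as a unit quaternion [x, y, z, w].
In Python, from rig import * gives the robot as it stands.
- The arm moves only by the tool send_rows, never from a script. Its argument "steps" is a list that holds one entry, the list of rows, each a list of 6 numbers: the shift along the tool's x, y, z in cm, then the turn, a rotation vector about the tool's x, y, z in units of 6 degrees (1.0 is 6 degrees). In form: [[[x, y, z, wx, wy, wz], ...]]. A call has 1 to 8 rows; each row shifts and turns the pose as measured when the row begins, along the tool's axes as they then stand; what a row does not reach is not made up. A row lasts 1/12 s, in which the tool goes at most 41.7 mm and 7.16 degrees, less where a joint would pass 70% of its speed; a pose out of reach is approached as far as the arm can. A call is refused whole if a number of a shift passes 4.17 or a number of a turn 1, either way. A call with a gripper value outside its range is refused whole. "gripper" is the closure, from 0 (fully open) to 1 (shut), set as the call begins (left out, the last holds). The fingers move at their own pace and stop on an object; "force" is the grip in N (left out, the last holds). Time passes only in rows, so rows that do not move let the fingers close. It gives the time, the measured TCP pose, the force and the opening at its end, in the units of the state.
- get_obs(): the state, without advancing time (a new reading comes with each control period).
- camera(name): name is "scene" or "side" or "wrist"; returns (picture, depth): 384x512x3 uint8, red, green, blue; 384x512 float32, m along the optical axis (not along the pixel's ray), 0 where there is no reading.
- camera_params(name): a dict with "intrinsics" (3x3 intrinsics, pixels), "position" and "attitude" of the camera in the world; the wrist camera has in their place "T_tool_cam" (4x4, takes a point from camera to tool coordinates, whose origin is the TCP and whose axes are the tool frame's). Camera axes: x right, y down, z forward; pixel columns grow to the right and rows downward; lengths in m; the calibration is good to about 2 mm. A picture is of the moment at which its call begins: read the wrist's pose just before it. camera_params takes no time and is no camera call.
- hand_in(): hands the job in, once; it reports no verdict.
The state is a dict: "time": time; "q": joint angles; "joint_velocities": joint speeds; "joint_torque": joint torques, N m; "position": TCP position; "tool_rot": TCP orientation; "ft_force": force on the tool from outside, world axes, zero at the start; "moment": the same for the moment, N m; "grip_width": finger opening in m.
Only numpy, scipy, OpenCV 4.12 (cv2) and the standard library are available. Lean on these libraries where they do the work, as an engineer would, in place of code of your own. Each camera call takes 0.05 s, during which the arm holds its last target.

### The job

The pocket calculator lies face down in its hard slip cover, and the two lean on the sloping desk stand. Lift calculator and cover together, turn them over as one and set them back on the stand, so that the calculator leans on the stand with its keys outward and its screen still at the top, and the cover lies over it. Then take the cover off, leaving the calculator on the stand, and stand the cover upright, tab up, in either slot of the file rack; do not drop either of them on the desk and leave the mug and the pen cup where they are.

Things in the scene. Friction and masses are not known exactly. Their poses are not given: they have to be found in the camera images.
- stand: Small aluminium stand on a dark 125 x 86 mm base, fixed; place and yaw vary. Origin on the desk below the slope's lower corner, z up, x = horizontal direction its sloping face looks (away from the robot and to its left). Its back plate (74 wide, 85 long, 5 thick) leans back to -x, 38 degrees from vertical: up-slope u = (-0.616, 0, 0.788), outward normal n = (0.788, 0, 0.616) in this frame.
- stand_seat (a point): Lower inner corner of the slope, mid-width, 40 mm above the desk; axes as the stand's. From here the plate rises 85 mm along u and a ledge runs out along n, square to it, 38 mm clear to a 6 mm lip. Nothing is behind the plate above its top edge: what stands higher can be gripped front and back by fingers coming down along -u (tool tilted 38 degrees).
- calc_center (a point): Centre of the grey pocket calculator: 132 long, 78 wide, body 14 mm thick (keys 3 mm proud), 0.12 kg, loose. x axis: along its length to the screen end; z: out of the keys. At the start it lies in the cover, keys to the stand, screen end up the slope, lower end on the ledge; its top 47 mm stands above the back plate.
- cover_center (a point): Centre of the plate of the black slip cover: 132 x 86 x 5 mm plate, side lips 16 mm high in all, 81 apart inside, none at the ends; ribs keep the calculator 3.2 mm off the plate. 0.08 kg, loose. x: along its length to the tab; z: out of the open side. Starts between stand and calculator, open side out, foot on the ledge. Calculator merely lies in it, upper edges level; pair 22.5 mm thick.
- cover_tab (a point): Centre of the cover's exposed tab, 81 mm from the plate's centre along its x axis: 50 mm wide, 5 mm thick, in the plane of the plate, standing 30 mm beyond the upper ends of cover and calculator.
- rack: Dark steel file rack, fixed; place and yaw vary. Origin on the desk under its centre, z up. Base 124 x 112 mm, top 8 mm above the desk. Three upright dividers along its x axis (110 mm long, 103 mm high, 4 mm thick, 6 mm at the bead on top) at y = -44, 0, +44 mm form two equal empty slots, 38 mm clear, centred at y = -22 and +22 mm, open at the ends.
- mug: White mug, 80 mm across, 91 mm high, loose, origin under its middle; not to be moved.
- pen_cup: Square black pen cup with pens, 78 mm wide, 155 mm high, loose, origin under its middle; not to be moved.
Mind the look-alikes: they are no part of the job. Of the things shaped like the part that bears cover_center, the black one is meant.

How it is judged:
On the way, in this order (a step that is already met when the one before it is completed fails the run):
1. calculator and cover are lifted off the stand together, at least 50 mm, still lying against each other (distance of each of calc_center, cover_center from where it was at the start of the episode above 0.05 m and distance between calc_center and cover_center below 0.03 m), for 0.2 s.
2. turned over, the two are back on the stand: calculator beneath with its keys out, cover on top of it, still (y of calc_center in the frame of stand between -0.02 and 0.02 m and distance between calc_center and stand_seat below 0.082 m and angle between calc_center's own z axis and vertical between 0.7 and 1.1 rad and angle between calc_center's own x axis and vertical below 0.9 rad and distance between calc_center and cover_center below 0.03 m and angle between cover_center's own z axis and vertical above 1.9 rad and distance between cover_center and stand_seat below 0.09 m and linear speed of each of calculator, cover below 0.03 m/s), for 0.3 s.
At the end, for the whole second after the job is handed in: The calculator leans at rest on the stand, foot within about 15 mm of the ledge and within 20 mm of mid-width, keys outward, screen end up; the cover stands at rest in a rack slot, tab up, within 23 degrees of upright, foot on the rack's base, within 40 mm of mid-slot (y of calc_center in the frame of stand between -0.02 and 0.02 m and distance between calc_center and stand_seat below 0.082 m and angle between calc_center's own z axis and vertical between 0.7 and 1.1 rad and angle between calc_center's own x axis and vertical below 0.9 rad and x of cover_center in the frame of rack between -0.04 and 0.04 m and y of cover_center in the frame of rack between -0.05 and 0.05 m and angle between cover_center's own x axis and vertical below 0.4 rad and height (world z) of cover_center between 0.06 and 0.09 m and linear speed of each of calculator, cover below 0.03 m/s); the robot touches nothing.
It fails at once if the calculator or the cover is dropped or laid on the desk (height (world z) of any of calc_center, cover_center below 0.05 m).
It fails at once if the mug or the pen cup is moved more than 30 mm (distance of any of mug, pen_cup from where it was at the start of the episode above 0.03 m).
It also fails if it takes over 56 s, if anything falls off the work surface, if the arm or the gripper's body presses on something with over 40 N, if the wrist force passes 120 N, or if a joint passes its speed limit or range.

## Working session

There is one attempt and no reset: what is moved stays moved. The work goes in short steps, Python scripts to look and compute and a tool call to move; the robot and the scene stay as the last step left them, time stands still between calls to the robot, and variables do not carry over. Pictures are saved under pics/ and viewed, and the job is handed in when it is done.

Besides the shell and the picture viewer there is one more tool, called after "Call:" by a JSON object that holds its "method" and its "body". send_rows: Moves the arm, as the interface text tells. Its arguments: {"type":"object","properties":{"steps":{"type":"array"},"gripper":{"type":"number"},"force":{"type":"number"}},"required":["steps"]}

```bash
ls; mkdir -p pics; python3 - <<'E'
from rig import *
import cv2,numpy as np
print(get_obs())
for n in ["scene","side","wrist"]:
    im,d=camera(n); cv2.imwrite(f"pics/{n}0.png",im[:,:,::-1]); np.savez(f"pics/{n}0.npz",im=im,d=d)
    print(n,camera_params(n))
E
```

```text
pics
{'time': 0.0, 'q': array([ 1.14955118e+00,  5.28453619e-01,  1.43390033e+00, -2.53345209e-05,
        1.18138894e+00, -1.78460778e-01]), 'joint_velocities': array([ 1.11277960e-03, -2.19594592e-05, -1.39370214e-03, -7.83815926e-04,
       -6.00045383e-05, -1.97190751e-03]), 'joint_torque': array([ 7.50502895e-04, -4.40044034e+01, -1.76594174e+01,  6.34429394e-02,
        5.82038832e-02, -1.86368438e-04]), 'position': array([0.14990479, 0.60600345, 0.22157997]), 'tool_rot': array([ 0.08489439,  0.70211984, -0.08635189,  0.70168656]), 'ft_force': array([ 0.25821316, -0.4616362 ,  0.52141509]), 'moment': array([-0.05698964,  0.01478272, -0.00934486]), 'grip_width': 0.0870276624281864}
scene {'intrinsics': array([[442.88873345,   0.        , 261.27945029],
       [  0.        , 442.88873345, 184.49488161],
       [  0.        ,   0.        ,   1.        ]]), 'position': array([ 0.0287686 , -0.82808479,  0.78974376]), 'attitude': array([ 0.84013434, -0.29822583,  0.13847244, -0.43134792])}
side {'intrinsics': array([[366.72052515,   0.        , 255.54285498],
       [  0.        , 366.72052515, 188.75928081],
       [  0.        ,   0.        ,   1.        ]]), 'position': array([ 0.32021248, -0.68382505,  0.63340355]), 'attitude': array([ 0.87014244, -0.20674634,  0.09034171, -0.43811694])}
wrist {'intrinsics': array([[319.52693789,   0.        , 260.12762879],
       [  0.        , 319.52693789, 190.99488122],
       [  0.        ,   0.        ,   1.        ]]), 'T_tool_cam': array([[-6.15011398e-04, -2.66800996e-01,  9.63751446e-01,
        -1.63723715e-01],
       [ 9.99999805e-01, -5.90955710e-05,  6.21783265e-04,
        -1.29963588e-04],
       [-1.08938953e-04,  9.63751641e-01,  2.66800981e-01,
        -7.29008439e-02],
       [ 0.00000000e+00,  0.00000000e+00,  0.00000000e+00,
         1.00000000e+00]])}
```

View pics/scene0.png

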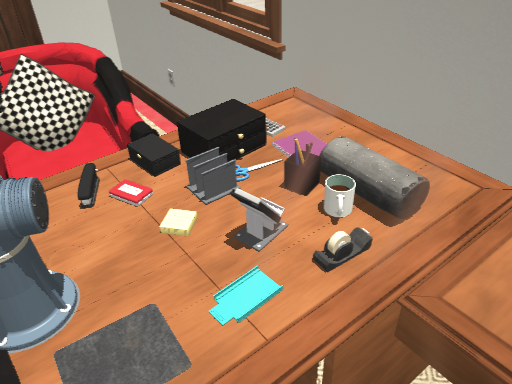

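View pics/side0.png

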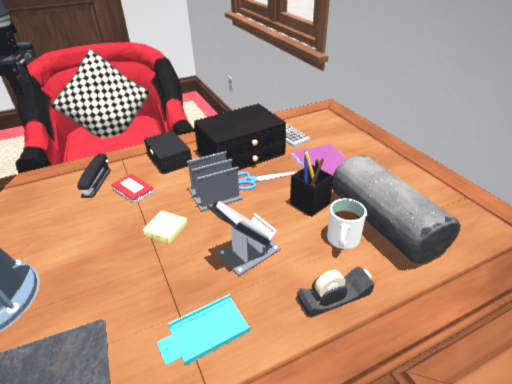

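View pics/wrist0.png

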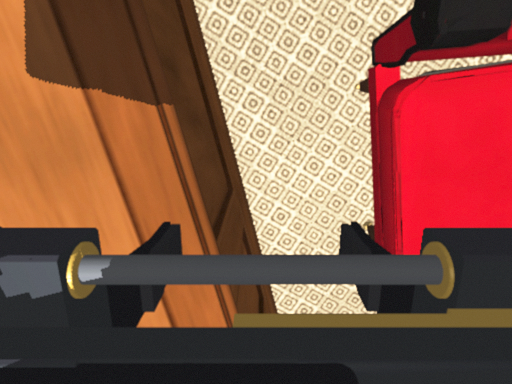

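The scene view shows the stand at about (262,222), the rack at (210,175), the mug at (340,195) and the pen cup at (303,172). The cyan cover at (247,293) is the decoy. Next I'll measure with depth.

```bash
cat > h.py <<'E'
import numpy as np,cv2
from scipy.spatial.transform import Rotation as R
from rig import *
def cloud(n,d,p=None):
    p=p or camera_params(n); K=p['intrinsics']
    v,u=np.mgrid[:384,:512]
    P=np.stack([(u-K[0,2])/K[0,0]*d,(v-K[1,2])/K[1,1]*d,d],-1)
    return P@R.from_quat(p['attitude']).as_matrix().T+p['position']
def proj(n,X):
    p=camera_params(n);K=p['intrinsics']
    c=(np.asarray(X)-p['position'])@R.from_quat(p['attitude']).as_matrix()
    return c[...,:2]/c[...,2:]*K[0,0]+[K[0,2],K[1,2]]
E
python3 - <<'E'
from h import *
for n,(u0,u1,v0,v1) in dict(scene=(160,310,120,270),side=(170,320,130,280)).items():
    z=np.load(f'pics/{n}0.npz'); W=cloud(n,z['d'])
    cv2.imwrite(f'pics/{n}0z.png',cv2.resize(z['im'][v0:v1,u0:u1,::-1],(600,600),interpolation=cv2.INTER_CUBIC))
    desk=W[300:310,180:190] if n=='scene' else W[250:260,100:110]
    print(n,'desk z',np.median(desk[...,2]))
    # height map print
    H=W[v0:v1,u0:u1,2]; 
    hm=(np.clip(H,0,.2)/.2*255).astype(np.uint8)
    cv2.imwrite(f'pics/{n}0h.png',cv2.resize(cv2.applyColorMap(hm,cv2.COLORMAP_JET),(600,600),interpolation=cv2.INTER_NEAREST))
E
```

```text
scene desk z 0.000357319351072527
side desk z 0.0013183416369253464
```

View pics/scene0z.png

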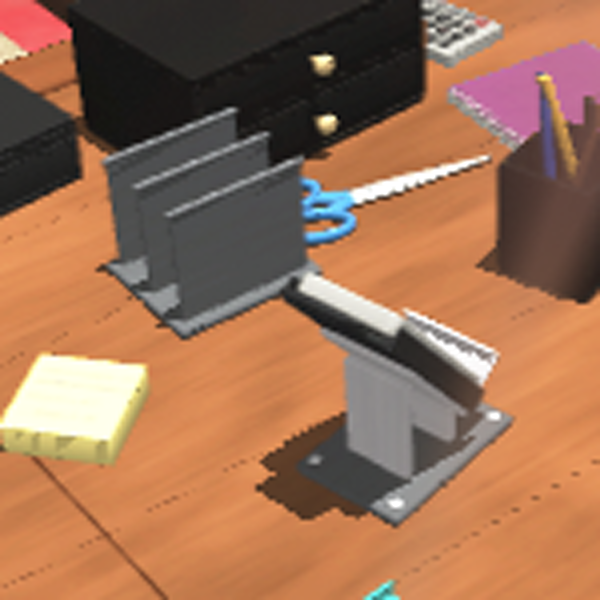

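View pics/side0z.png

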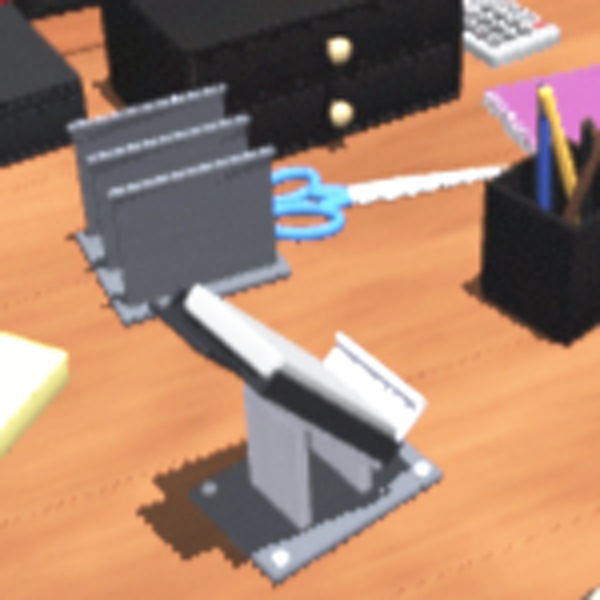

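View pics/side0h.png

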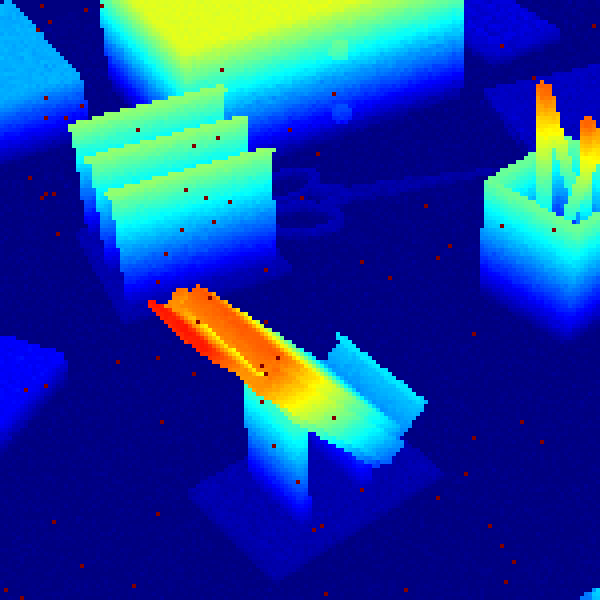

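```bash
python3 - <<'E'
from h import *
Ws=[];Cs=[]
for n in ['scene','side']:
    z=np.load(f'pics/{n}0.npz'); W=cloud(n,z['d']); m=z['d']>0
    for name,(u,v) in dict(scene={'stand':(262,235),'rack':(210,175),'pen':(303,172),'mug':(340,195)},side={'stand':(250,250),'rack':(215,180),'pen':(312,190),'mug':(345,222)})[n].items():
        print(n,name,W[v-2:v+3,u-2:u+3].reshape(-1,3).mean(0).round(3))
    Ws.append(W[m]);Cs.append(z['im'][m])
    cx=W[m]
    # side : calc back
np.savez('pics/cl.npz',a=Ws[0],b=Ws[1],ca=Cs[0],cb=Cs[1])
E
```

```text
scene stand [ 0.537 -0.159  0.016]
scene rack [0.532 0.066 0.086]
scene pen [ 0.746 -0.083  0.079]
scene mug [ 0.745 -0.226  0.082]
side stand [ 0.557 -0.136  0.009]
side rack [0.555 0.066 0.082]
side pen [ 0.75  -0.091  0.085]
side mug [ 0.75  -0.224  0.086]
```

```bash
python3 - <<'E'
from h import *
z=np.load('pics/cl.npz')
for a,c in (('a','ca'),('b','cb')):
    P=z[a];C=z[c].astype(int)
    def box(x0,x1,y0,y1,z0,z1): return (P[:,0]>x0)&(P[:,0]<x1)&(P[:,1]>y0)&(P[:,1]<y1)&(P[:,2]>z0)&(P[:,2]<z1)
    # rack dividers tops
    m=box(.4,.7,0,.2,.097,.115); Q=P[m]; print(a,'racktop',len(Q),Q.min(0).round(3),Q.max(0).round(3))
    r=cv2.minAreaRect(Q[:,:2].astype(np.float32)*1000); print(r)
    m=box(.4,.72,-.0,.2,.006,.011); r=cv2.minAreaRect(P[m][:,:2].astype(np.float32)*1000); print('base',m.sum(),r)
    # stand base
    m=box(.45,.7,-.25,-.02,.004,.012); Q=P[m]; r=cv2.minAreaRect(Q[:,:2].astype(np.float32)*1000); print('standbase',m.sum(),np.median(Q[:,2]),r)
    # light-coloured calc: bright, above
    m=box(.45,.72,-.25,.02,.07,.2); Q=P[m];c=C[m]
    print('upper',len(Q),Q.min(0).round(3),Q.max(0).round(3))
    # ransac planes
    rng=np.random.default_rng(0);rest=Q.copy();cc=c.copy()
    for k in range(4):
        best=None
        for i in range(800):
            s=rest[rng.choice(len(rest),3,False)];nn=np.cross(s[1]-s[0],s[2]-s[0]);l=np.linalg.norm(nn)
            if l<1e-6: continue
            nn/=l; inl=abs((rest-s[0])@nn)<.002
            if best is None or inl.sum()>best.sum(): best=inl
        q=rest[best]; c0=q.mean(0); nn=np.linalg.svd(q-c0)[2][2]; nn*=np.sign(nn[2])
        print('plane',best.sum(),nn.round(3),'tilt',np.degrees(np.arccos(nn[2])).round(1),'yaw',np.degrees(np.arctan2(nn[1],nn[0])).round(1),c0.round(4),cc[best].mean(0).round())
        rest=rest[~best];cc=cc[~best]
        if len(rest)<50: break
E
```

```text
a racktop 408 [0.505 0.061 0.097] [0.7   0.2   0.115]
((602.4052734375, 129.91241455078125), (139.5213165283203, 192.3504180908203), 88.94026184082031)
base 348 ((561.9265747070312, 99.81648254394531), (317.129638671875, 196.32818603515625), 0.46159863471984863)
standbase 689 0.007959087023816536 ((567.3892822265625, -133.42803955078125), (245.5678253173828, 220.98052978515625), 2.983327865600586)
upper 723 [ 0.47  -0.189  0.07 ] [ 0.606 -0.09   0.172]
plane 199 [0.93  0.251 0.269] tilt 74.4 yaw 15.1 [ 0.5164 -0.1473  0.1159] [148. 145. 143.]
plane 143 [0.79  0.197 0.581] tilt 54.5 yaw 14.0 [ 0.5031 -0.155   0.1337] [62. 60. 59.]
plane 119 [ 0.44  -0.876  0.2  ] tilt 78.5 yaw -63.3 [ 0.5418 -0.1787  0.1118] [90. 84. 79.]
plane 94 [0.902 0.201 0.383] tilt 67.5 yaw 12.5 [ 0.5136 -0.1488  0.1243] [163. 161. 156.]
b racktop 531 [0.506 0.062 0.097] [0.7   0.199 0.115]
((603.1819458007812, 130.6571502685547), (136.6848602294922, 192.9092559814453), 89.72625732421875)
base 415 ((568.6069946289062, 119.19290161132812), (313.631103515625, 200.06736755371094), 6.846909046173096)
standbase 1015 0.008899919496006992 ((553.1171264648438, -125.85806274414062), (246.99240112304688, 207.39126586914062), 10.575767517089844)
upper 997 [ 0.471 -0.189  0.07 ] [ 0.608 -0.087  0.172]
plane 273 [ 0.451 -0.869  0.203] tilt 78.3 yaw -62.5 [ 0.5414 -0.1779  0.1135] [111. 112. 116.]
plane 197 [-0.668 -0.15   0.729] tilt 43.2 yaw -167.3 [ 0.5045 -0.1467  0.1526] [209. 209. 211.]
plane 142 [0.778 0.126 0.615] tilt 52.0 yaw 9.2 [ 0.498  -0.1541  0.1475] [72. 72. 76.]
plane 126 [0.765 0.175 0.62 ] tilt 51.7 yaw 12.9 [ 0.5412 -0.1369  0.1184] [238. 235. 235.]
```

```bash
python3 - <<'E'
from h import *
def ray(n,u,v,h):
    p=camera_params(n);K=p['intrinsics']
    d=R.from_quat(p['attitude']).as_matrix()@np.array([(u-K[0,2])/K[0,0],(v-K[1,2])/K[0,0],1])
    return (p['position']+d*(h-p['position'][2])/d[2]).round(4)
S=lambda u,v:(170+u/4-.4,130+v/4-.4)
C=lambda u,v:(160+u/4-.4,120+v/4-.4)
def rep(t,n,pts,h):
    q=np.array([ray(n,*(S if n=='side' else C)(*p),h) for p in pts]);print(t,n,q[:,:2].tolist())
    for a,b in zip(q[:-1],q[1:]): print('   len',np.linalg.norm(b-a).round(4),'dir',np.degrees(np.arctan2(*(b-a)[1::-1])).round(1))
rep('stand','side',[(188,493),(277,582-8),(443,475)],.008)
rep('stand','scene',[(298,466),(396,520),(513,420)],.008)
for n in('side','scene'):
  z=np.load(f'pics/{n}0.npz');W=cloud(n,z['d']); 
  o=(170,130) if n=='side' else (160,120)
  for k in ([(193,170),(170,152+3),(150,108)] if n=='side' else [(235,190),(200,165),(170,138)]):
    u,v=int(o[0]+k[0]/4),int(o[1]+k[1]/4); print(n,'top z', W[v-4:v+5,u,2].round(3))
for h in (.103,.111):
  for pts in ([(108,194),(275,150)],[(86,161),(249,119)],[(68,128),(227,87)]): rep('div%g'%h,'side',pts,h)
  for pts in ([(165,213),(303,158)],[(135,187),(270,133)],[(104,161),(237,110)]): rep('div%g'%h,'scene',pts,h)
rep('rbase','side',[(75,236),(128,324),(291,270)],.008)
rep('rbase','scene',[(97,265),(185,338),(323,268)],.008)
E
```

```text
stand side [[0.4848, -0.1077], [0.5064, -0.186], [0.6225, -0.1629]]
   len 0.0812 dir -74.6
   len 0.1184 dir 11.3
stand scene [[0.4842, -0.1085], [0.5025, -0.188], [0.6202, -0.1639]]
   len 0.0816 dir -77.0
   len 0.1201 dir 11.6
side top z [0.086 0.083 0.08  0.074 0.104 0.101 0.096 0.095 0.093]
side top z [0.104 0.101 0.099 0.093 0.089 0.089 0.084 0.084 0.078]
side top z [0.047 0.042 0.038 0.102 0.101 0.097 0.094 0.091 0.09 ]
scene top z [0.08  0.077 0.073 0.103 0.103 0.095 0.094 0.093 0.086]
scene top z [0.078 0.076 0.104 0.105 0.097 0.096 0.09  0.087 0.084]
scene top z [0.066 0.062 0.058 0.103 0.101 0.096 0.094 0.092 0.088]
div0.103 side [[0.5075, 0.0674], [0.6211, 0.0636]]
   len 0.1137 dir -1.9
div0.103 side [[0.5068, 0.1099], [0.621, 0.1067]]
   len 0.1142 dir -1.6
div0.103 side [[0.5085, 0.1542], [0.6238, 0.1526]]
   len 0.1153 dir -0.8
div0.103 scene [[0.5066, 0.0699], [0.6194, 0.0647]]
   len 0.1129 dir -2.6
div0.103 scene [[0.5076, 0.1111], [0.6206, 0.1078]]
   len 0.113 dir -1.7
div0.103 scene [[0.5082, 0.1546], [0.6204, 0.1506]]
   len 0.1123 dir -2.0
div0.111 side [[0.5046, 0.056], [0.6166, 0.0523]]
   len 0.1121 dir -1.9
div0.111 side [[0.504, 0.098], [0.6164, 0.0948]]
   len 0.1124 dir -1.6
div0.111 side [[0.5057, 0.1415], [0.6192, 0.14]]
   len 0.1135 dir -0.8
div0.111 scene [[0.501, 0.0594], [0.6125, 0.0543]]
   len 0.1116 dir -2.6
div0.111 scene [[0.502, 0.1001], [0.6137, 0.0969]]
   len 0.1117 dir -1.6
div0.111 scene [[0.5026, 0.1431], [0.6135, 0.1392]]
   len 0.111 dir -2.0
rbase side [[0.503, 0.163], [0.5043, 0.0525], [0.6239, 0.0548]]
   len 0.1105 dir -89.3
   len 0.1196 dir 1.1
rbase scene [[0.4967, 0.1686], [0.4999, 0.0513], [0.6242, 0.0555]]
   len 0.1173 dir -88.4
   len 0.1244 dir 1.9
```

```bash
cat >> h.py <<'E'
from scipy.linalg import logm,expm
yaw=np.radians(12.5); SEAT=np.array([.5732,-.1301,.040])
xs=np.array([np.cos(yaw),np.sin(yaw),0]); ys=np.array([-np.sin(yaw),np.cos(yaw),0]); zs=np.array([0,0,1.])
s38,c38=np.sin(np.radians(38)),np.cos(np.radians(38))
U=-s38*xs+c38*zs; N=c38*xs+s38*zs
def pose():
    o=get_obs(); return o['position'],R.from_quat(o['tool_rot']),o
def stand_rot(sg): return R.from_matrix(np.stack([-U,sg*N,np.cross(-U,sg*N)],1))
def down_rot(ydir):
    x=np.array([0,0,-1.]);y=np.array(ydir,float);y/=np.linalg.norm(y);return R.from_matrix(np.stack([x,y,np.cross(x,y)],1))
def at(u,n,y=0): return SEAT+u*U+n*N+y*ys
def plan(pt,Rt,start=None,vt=3.5,vr=.95):
    p,r,o=pose()
    if start is not None:p,r=start
    T=np.eye(4);T[:3,:3]=(r.inv()*Rt).as_matrix();T[:3,3]=r.inv().apply(pt-p)
    L=np.real(logm(T)); w=np.array([L[2,1],L[0,2],L[1,0]])/np.radians(6); 
    n=int(max(np.ceil(np.abs(w).max()/vr),1))
    while True:
        S=expm(L/n)
        if np.abs(S[:3,3]).max()*100<=vt and np.linalg.norm(S[:3,3])*100<4.1: break
        n+=1
    rv=R.from_matrix(S[:3,:3]).as_rotvec()/np.radians(6)
    print('rows',n,'row',(S[:3,3]*100).round(2).tolist()+rv.round(2).tolist())
def st():
    p,r,o=pose(); m=r.as_matrix(); print('t',round(o['time'],2),'p',p.round(4),'x',m[:,0].round(3),'y',m[:,1].round(3),'q',o['q'].round(3),'F',o['ft_force'].round(1),'w',round(o['grip_width'],4))
    d=p-SEAT; print(' stand u,n,y',(d@U).round(4),(d@N).round(4),(d@ys).round(4))
E
python3 - <<'E'
from h import *
st()
p,r,o=pose()
for s in (1,-1):
    print(s,(r.inv()*stand_rot(s)).as_rotvec()/np.radians(6)); plan(at(.23,.01125),stand_rot(s))
az=np.arctan2(p[1],p[0]);y=r.as_matrix()[:,1];print('az',az,'ang y',np.arctan2(y[1],y[0]))
E
```

```text
t 0.15 p [0.15   0.6062 0.2218] x [-0.001 -0.002 -1.   ] y [ 0.24   0.971 -0.002] q [ 1.15   0.528  1.434 -0.     1.181 -0.178] F [0.4 0.3 0.4] w 0.0868
 stand u,n,y 0.2995 -0.0881 0.8104
1 [10.19343964 -3.50296577  5.67621633]
rows 23 row [-0.32, -1.57, 3.39, 0.44, -0.15, 0.25]
-1 [-18.56742044  -6.41250215  -3.95735015]
rows 26 row [0.94, -3.44, -1.32, -0.71, -0.25, -0.15]
az 1.3282233394339689 ang y 1.3279865523503513
```

```bash
cat >> h.py <<'E'
def model(q):
    # columns: tool x = local z, tool y = -local x, tool z = -local y
    M=(R.from_euler('z',q[0])*R.from_euler('y',q[1]+q[2])*R.from_euler('z',q[3])*R.from_euler('y',q[4])*R.from_euler('z',q[5])).as_matrix()
    return np.stack([M[:,2],-M[:,0],-M[:,1]],1)
def wrist_ik(Rt,q1,q23):
    A=(R.from_euler('z',q1)*R.from_euler('y',q23)).inv()
    M=Rt.as_matrix(); B=np.stack([-M[:,1],-M[:,2],M[:,0]],1)
    return (A*R.from_matrix(B)).as_euler('ZYZ')
E
python3 - <<'E'
from h import *
p,r,o=pose(); print(model(o['q'])-r.as_matrix())
for q1 in(-.55,-.41,-.3,-.2):
  for q23 in (1.6,1.9,2.2):
    print(q1,q23,[wrist_ik(stand_rot(s),q1,q23).round(2).tolist() for s in(1,-1)])
print([wrist_ik(down_rot([0.02,s,0]),0,1.9).round(2) for s in(1,-1)])
E
```

```text
[[ 1.31622144e-16  1.38777878e-16  1.11022302e-16]
 [-7.93635990e-17  2.22044605e-16 -1.38777878e-16]
 [-2.22044605e-16 -4.61870125e-17  7.63278329e-17]]
-0.55 1.6 [[0.5, 1.09, -0.9], [0.5, 1.09, 2.24]]
-0.55 1.9 [[0.62, 0.83, -1.1], [0.62, 0.83, 2.04]]
-0.55 2.2 [[0.85, 0.61, -1.4], [0.85, 0.61, 1.74]]
-0.41 1.6 [[0.44, 1.02, -0.76], [0.44, 1.02, 2.38]]
-0.41 1.9 [[0.55, 0.76, -0.94], [0.55, 0.76, 2.2]]
-0.41 2.2 [[0.81, 0.52, -1.26], [0.81, 0.52, 1.88]]
-0.3 1.6 [[0.38, 0.98, -0.64], [0.38, 0.98, 2.5]]
-0.3 1.9 [[0.49, 0.71, -0.81], [0.49, 0.71, 2.33]]
-0.3 2.2 [[0.76, 0.46, -1.13], [0.76, 0.46, 2.02]]
-0.2 1.6 [[0.31, 0.95, -0.52], [0.31, 0.95, 2.62]]
-0.2 1.9 [[0.42, 0.66, -0.67], [0.42, 0.66, 2.47]]
-0.2 2.2 [[0.69, 0.41, -0.98], [0.69, 0.41, 2.16]]
[array([ 0.  ,  1.24, -1.55]), array([-0.  ,  1.24,  1.55])]
```

```bash
python3 - <<'E'
from h import *
p,r,o=pose()
w1=np.array([.45,.35,.36]); plan(w1,r); plan(w1,down_rot([.6,.8,0]))
E
```

```text
rows 11 row [-1.25, -1.61, 3.21, 0.0, 0.0, 0.0]
rows 11 row [-1.26, -1.0, 3.47, 0.35, 0.0, 0.0]
```

Call:
{"method": "send_rows", "body": {"steps": [[[-1.3, -1.0, 3.5, 0.35, 0, 0], [-1.3, -1.0, 3.5, 0.35, 0, 0], [-1.3, -1.0, 3.5, 0.35, 0, 0], [-1.3, -1.0, 3.5, 0.35, 0, 0], [-1.3, -1.0, 3.5, 0.35, 0, 0], [-1.3, -1.0, 3.5, 0.35, 0, 0], [-1.3, -1.0, 3.5, 0.35, 0, 0], [-1.3, -1.0, 3.5, 0.35, 0, 0]]]}}

```text
time: 0.82
position: [0.3815, 0.4263, 0.322]
tool_rot: [0.182, 0.685, -0.191, 0.679]
ft_force: [0.5, 0.0, -0.2]
grip_width: 0.087
```

```bash
python3 - <<'E'
from h import *
st(); plan(np.array([.42,-.05,.38]),stand_rot(1)); plan(at(.25,.011),stand_rot(1))
E
```

```text
t 0.82 p [0.3815 0.4263 0.322 ] x [-0.011 -0.011 -1.   ] y [ 0.509  0.86  -0.015] q [ 0.647  0.362  1.428 -0.002  1.367 -0.389] F [ 0.5  0.  -0.2] w 0.087
 stand u,n,y 0.2633 0.121 0.5847
rows 13 row [-0.91, -1.92, 3.2, 0.58, -0.2, 0.47]
rows 15 row [-0.0, -2.33, 3.35, 0.5, -0.17, 0.41]
```

Call:
{"method": "send_rows", "body": {"steps": [[[-0.9, -1.9, 3.2, 0.6, -0.2, 0.5], [-0.9, -1.9, 3.2, 0.6, -0.2, 0.5], [-0.9, -1.9, 3.2, 0.6, -0.2, 0.5], [-0.9, -1.9, 3.2, 0.6, -0.2, 0.5], [-0.9, -1.9, 3.2, 0.6, -0.2, 0.5], [-0.9, -1.9, 3.2, 0.6, -0.2, 0.5], [-0.9, -1.9, 3.2, 0.6, -0.2, 0.5], [-0.9, -1.9, 3.2, 0.6, -0.2, 0.5]]]}}

```text
time: 1.48
position: [0.462, 0.1263, 0.38]
tool_rot: [0.478, 0.49, -0.224, 0.694]
ft_force: [0.8, -1.1, 0.9]
grip_width: 0.0869
```

```bash
python3 - <<'E'
from h import *
st(); plan(np.array([.42,-.05,.38]),stand_rot(1)); plan(at(.27,.011),stand_rot(1))
E
```

```text
t 1.48 p [0.462  0.1263 0.38  ] x [ 0.419  0.158 -0.894] y [0.779 0.443 0.443] q [-0.1   -0.044  1.868  0.254  0.912 -0.715] F [ 0.8 -1.1  0.9] w 0.0869
 stand u,n,y 0.3006 0.1675 0.2744
rows 5 row [-0.97, -1.86, 2.98, 0.5, -0.17, 0.37]
rows 8 row [0.45, -2.4, 3.14, 0.31, -0.11, 0.23]
```

Call:
{"method": "send_rows", "body": {"steps": [[[0.4, -2.4, 3.2, 0.35, -0.1, 0.25], [0.4, -2.4, 3.2, 0.35, -0.1, 0.25], [0.4, -2.4, 3.2, 0.35, -0.1, 0.25], [0.4, -2.4, 3.2, 0.35, -0.1, 0.25], [0.4, -2.4, 3.2, 0.35, -0.1, 0.25], [0.4, -2.4, 3.2, 0.35, -0.1, 0.25], [0.4, -2.4, 3.2, 0.35, -0.1, 0.25], [0.4, -2.4, 3.2, 0.35, -0.1, 0.25]]]}}

```text
time: 2.15
position: [0.4145, -0.1817, 0.2656]
tool_rot: [0.616, 0.351, -0.237, 0.664]
ft_force: [1.6, -0.5, -0.0]
grip_width: 0.087
```

```bash
python3 - <<'E'
from h import *
st(); plan(at(.25,.0115),stand_rot(1))
p,r,o=pose(); im,d=camera('wrist'); np.savez('pics/w1.npz',im=im,d=d,p=p,q=r.as_quat()); cv2.imwrite('pics/w1.png',im[:,:,::-1])
E
```

```text
t 2.15 p [ 0.4145 -0.1817  0.2656] x [ 0.641  0.119 -0.758] y [0.747 0.129 0.652] q [-1.151  0.157  2.199  0.977  0.87  -2.016] F [ 1.6 -0.5 -0. ] w 0.087
 stand u,n,y 0.28 0.008 -0.0161
rows 1 row [2.98, 0.15, -1.68, -0.35, 0.21, -0.45]
```

View pics/w1.png

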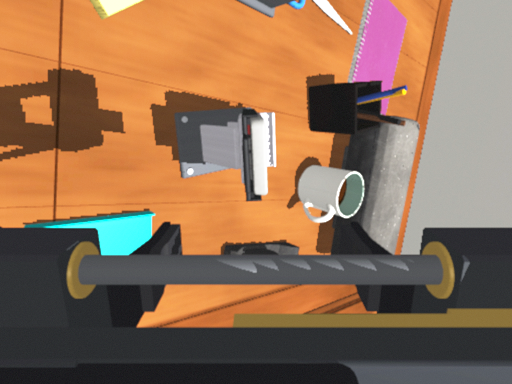

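The wrist view shows the pair at about (255,155): black cover and tab on the left, light calculator back on the right, with the stand base at (210,145). I'll use it to check the stand frame.

```bash
cat >> h.py <<'E'
def wcloud(z):
    p=camera_params('wrist');K=p['intrinsics'];d=z['d'];v,u=np.mgrid[:384,:512]
    P=np.stack([(u-K[0,2])/K[0,0]*d,(v-K[1,2])/K[1,1]*d,d],-1)@p['T_tool_cam'][:3,:3].T+p['T_tool_cam'][:3,3]
    return P@R.from_quat(z['q']).as_matrix().T+z['p']
E
python3 - <<'E'
from h import *
z=np.load('pics/w1.npz');W=wcloud(z);D=W-SEAT
S=np.stack([D@U,D@N,D@ys],-1)
print('desk',np.median(W[190:200,100:110,2]))
im=z['im'];c=im[95:210,165:290,::-1];cv2.imwrite('pics/w1z.png',cv2.resize(c,(750,690),interpolation=cv2.INTER_CUBIC)[:600])
for v in (112,125,140,155,170,185,195):
    print(v,[(u,*(S[v,u]*1000).round(0).astype(int)) for u in range(238,278,3)])
m=(W[...,2]>.1)&(abs(S[...,1])<.06)&(abs(S[...,2])<.08)&(S[...,0]>0)&(z['d']>0)
b=m&(im.min(-1)>180)&(S[...,0]<.128);print('calc n',np.median(S[b][:,1]),'y range',np.percentile(S[b][:,2],[1,99]), 'u',np.percentile(S[b][:,0],[1,99]))
k=m&(im.max(-1)<80);print('cover y',np.percentile(S[k][:,2],[1,99]),'u',np.percentile(S[k][:,0],[1,99]),'n',np.percentile(S[k][:,1],[1,99]))
t=k&(S[...,0]>.137);print('tab y',np.percentile(S[t][:,2],[2,98]),'n',np.percentile(S[t][:,1],[2,50,98]),t.sum())
E
```

```text
desk 0.0017993202346242854
112 [(238, np.int64(-33), np.int64(-6), np.int64(38)), (241, np.int64(-37), np.int64(-2), np.int64(37)), (244, np.int64(98), np.int64(3), np.int64(44)), (247, np.int64(100), np.int64(6), np.int64(44)), (250, np.int64(102), np.int64(9), np.int64(44)), (253, np.int64(105), np.int64(12), np.int64(44)), (256, np.int64(107), np.int64(15), np.int64(44)), (259, np.int64(29), np.int64(22), np.int64(40)), (262, np.int64(0), np.int64(27), np.int64(38)), (265, np.int64(0), np.int64(31), np.int64(38)), (268, np.int64(0), np.int64(35), np.int64(38)), (271, np.int64(1), np.int64(39), np.int64(38)), (274, np.int64(-88), np.int64(51), np.int64(33)), (277, np.int64(-92), np.int64(56), np.int64(33))]
125 [(238, np.int64(-1), np.int64(-6), np.int64(22)), (241, np.int64(87), np.int64(-1), np.int64(30)), (244, np.int64(135), np.int64(3), np.int64(34)), (247, np.int64(133), np.int64(5), np.int64(33)), (250, np.int64(114), np.int64(8), np.int64(32)), (253, np.int64(132), np.int64(11), np.int64(33)), (256, np.int64(134), np.int64(14), np.int64(33)), (259, np.int64(135), np.int64(1
[... 3400 characters left out ...]
1), np.int64(8), np.int64(-37)), (256, np.int64(122), np.int64(11), np.int64(-40)), (259, np.int64(124), np.int64(14), np.int64(-40)), (262, np.int64(-67), np.int64(26), np.int64(-100)), (265, np.int64(-74), np.int64(31), np.int64(-102)), (268, np.int64(-77), np.int64(36), np.int64(-103)), (271, np.int64(-82), np.int64(42), np.int64(-105)), (274, np.int64(-86), np.int64(47), np.int64(-107)), (277, np.int64(-89), np.int64(53), np.int64(-108))]
calc n 0.020750113629950395 y range [-0.03976961  0.03977419] u [0.07508312 0.12763667]
cover y [-0.02176986  0.0260477 ] u [0.16392705 0.39806741] n [-0.05737647  0.05890822]
tab y [-0.01843713  0.02574513] n [-0.05597253 -0.01041224  0.05793348] 43208
```

View pics/w1z.png

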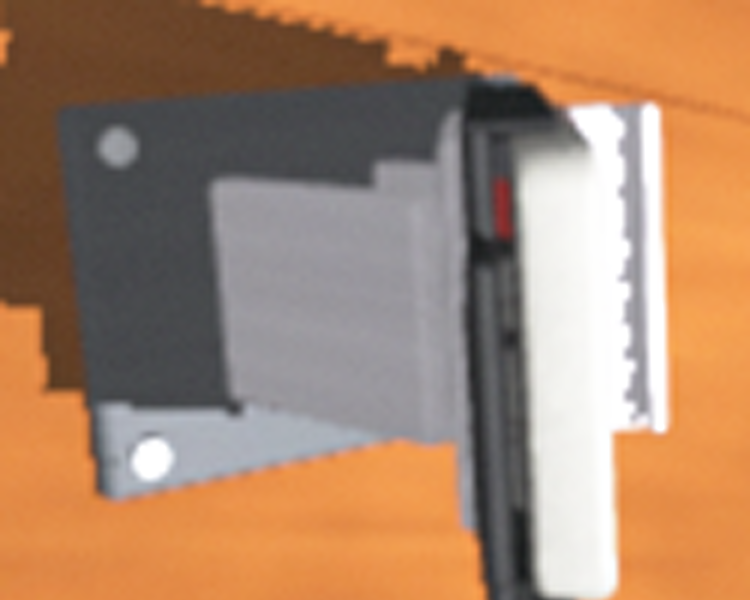

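Everything agrees to within 1–2 mm: plate top at u=86, calculator top at 133, tab at n=1–6, calculator y ±39.8. I'll align the tool and descend.

Call:
{"method": "send_rows", "body": {"steps": [[[2.0, 0.1, -0.8, -0.2, 0.1, -0.2], [1.0, 0.1, -0.8, -0.2, 0.1, -0.25], [0, 0, 0, 0, 0, 0]]]}}

```text
time: 2.45
position: [0.4279, -0.1808, 0.2364]
tool_rot: [0.601, 0.372, -0.252, 0.661]
ft_force: [1.0, 0.2, -0.5]
grip_width: 0.0871
```

```bash
python3 - <<'E'
from h import *
st(); plan(at(.2,.0115),stand_rot(1)); plan(at(.099,.0115),stand_rot(1))
E
```

```text
t 2.45 p [ 0.4279 -0.1808  0.2364] x [ 0.596  0.114 -0.795] y [0.78  0.15  0.607] q [-1.067  0.226  2.187  0.978  0.77  -1.999] F [ 1.   0.2 -0.5] w 0.0871
 stand u,n,y 0.2489 0.0005 -0.0181
rows 2 row [2.43, 0.56, -0.95, -0.11, 0.08, 0.05]
rows 5 row [2.99, 0.23, -0.4, -0.04, 0.03, 0.02]
```

Call:
{"method": "send_rows", "body": {"steps": [[[1.2, 0.5, -0.8, -0.1, 0.05, 0.05], [1.2, 0.5, -0.8, -0.1, 0.05, 0.05], [1.2, 0.1, -0.4, 0, 0, 0], [0, 0, 0, 0, 0, 0]]]}}

```text
time: 2.78
position: [0.4556, -0.155, 0.2152]
tool_rot: [0.597, 0.374, -0.241, 0.668]
ft_force: [-0.4, 0.5, -0.9]
grip_width: 0.0869
```

```bash
python3 - <<'E'
from h import *
st(); plan(at(.19,.0115),stand_rot(1)); plan(at(.099,.0115),stand_rot(1))
E
```

```text
t 2.78 p [ 0.4556 -0.155   0.2152] x [ 0.604  0.124 -0.787] y [0.768 0.172 0.617] q [-0.959  0.292  2.205  1.116  0.682 -2.09 ] F [-0.4  0.5 -0.9] w 0.0869
 stand u,n,y 0.2121 0.0131 0.0011
rows 1 row [2.21, -0.17, 0.09, 0.02, 0.09, -0.02]
rows 4 row [2.83, -0.04, 0.01, 0.0, 0.02, -0.0]
```

Call:
{"method": "send_rows", "body": {"steps": [[[2.2, -0.1, 0.1, 0, 0.05, 0], [2.2, 0, 0, 0, 0, 0], [2.2, 0, 0, 0, 0, 0], [2.0, 0, 0, 0, 0, 0], [0, 0, 0, 0, 0, 0]]]}}

```text
time: 3.2
position: [0.5108, -0.1464, 0.1495]
tool_rot: [0.595, 0.372, -0.238, 0.671]
ft_force: [-0.4, -0.3, 0.1]
grip_width: 0.0869
```

```bash
python3 - <<'E'
from h import *
st(); plan(at(.099,.0115),stand_rot(1))
E
```

```text
t 3.2 p [ 0.5108 -0.1464  0.1495] x [ 0.61   0.124 -0.783] y [0.762 0.179 0.622] q [-0.818  0.501  2.175  1.458  0.562 -2.366] F [-0.4 -0.3  0.1] w 0.0869
 stand u,n,y 0.1259 0.0167 -0.0024
rows 1 row [2.69, -0.54, -0.28, 0.1, 0.1, -0.08]
```

Call:
{"method": "send_rows", "body": {"steps": [[[0.9, -0.4, -0.2, 0.1, 0.1, -0.05], [0.9, -0.1, -0.1, 0, 0, 0], [0.8, 0, 0, 0, 0, 0], [0, 0, 0, 0, 0, 0]]]}}

```text
time: 3.53
position: [0.5231, -0.1413, 0.1291]
tool_rot: [0.598, 0.375, -0.236, 0.667]
ft_force: [-0.1, -0.2, -0.0]
grip_width: 0.087
```

```bash
python3 - <<'E'
from h import *
st(); plan(at(.099,.0115),stand_rot(1))
E
```

```text
t 3.53 p [ 0.5231 -0.1413  0.1291] x [ 0.607  0.134 -0.783] y [0.764 0.172 0.622] q [-0.788  0.559  2.163  1.543  0.553 -2.431] F [-0.1 -0.2 -0. ] w 0.087
 stand u,n,y 0.1018 0.0144 -0.0001
rows 1 row [0.28, -0.29, -0.01, 0.03, 0.01, -0.07]
```

Call:
{"method": "send_rows", "body": {"steps": [[[0.25, -0.3, 0, 0, 0, -0.05], [0, 0, 0, 0, 0, 0]]]}}

```text
time: 3.7
position: [0.5221, -0.1421, 0.1271]
tool_rot: [0.597, 0.376, -0.237, 0.668]
ft_force: [0.1, 0.4, 0.2]
grip_width: 0.0873
```

Call:
{"method": "send_rows", "body": {"steps": [[[0, 0, 0, 0, 0, 0], [0, 0, 0, 0, 0, 0], [0, 0, 0, 0, 0, 0], [0, 0, 0, 0, 0, 0], [0, 0, 0, 0, 0, 0], [0, 0, 0, 0, 0, 0], [0, 0, 0, 0, 0, 0], [0, 0, 0, 0, 0, 0]]], "gripper": 1, "force": 40}}

```text
time: 4.37
position: [0.5216, -0.1432, 0.1299]
tool_rot: [0.597, 0.374, -0.237, 0.669]
ft_force: [-1.0, -0.0, -0.3]
grip_width: 0.0421
```

```bash
python3 - <<'E'
from h import *
st(); plan(at(.2,.0115),stand_rot(1))
E
```

```text
t 4.37 p [ 0.5216 -0.1432  0.1299] x [ 0.607  0.129 -0.784] y [0.764 0.175 0.621] q [-0.792  0.556  2.165  1.543  0.55  -2.437] F [-1.  -0.  -0.3] w 0.0421
 stand u,n,y 0.1036 0.0135 -0.0016
rows 3 row [-3.21, -0.05, -0.04, 0.02, 0.02, -0.02]
```

Call:
{"method": "send_rows", "body": {"steps": [[[0.35, -0.15, 0, 0, 0, 0], [0, 0, 0, 0, 0, 0]]]}}

```text
time: 4.53
position: [0.5227, -0.1431, 0.1261]
tool_rot: [0.597, 0.374, -0.237, 0.669]
ft_force: [0.0, 0.2, -0.8]
grip_width: 0.0285
```

```bash
python3 - <<'E'
from h import *
st()
E
```

```text
t 4.53 p [ 0.5227 -0.1431  0.1261] x [ 0.607  0.129 -0.784] y [0.764 0.175 0.621] q [-0.79   0.567  2.165  1.564  0.549 -2.458] F [ 0.   0.2 -0.8] w 0.0285
 stand u,n,y 0.0999 0.0119 -0.0017
```

Call:
{"method": "send_rows", "body": {"steps": [[[0, 0, 0, 0, 0, 0], [0, 0, 0, 0, 0, 0], [0, 0, 0, 0, 0, 0], [0, 0, 0, 0, 0, 0]]]}}

```text
time: 4.87
position: [0.5222, -0.1431, 0.1255]
tool_rot: [0.597, 0.374, -0.238, 0.669]
ft_force: [-0.9, -0.1, 0.6]
grip_width: 0.0219
```

```bash
python3 - <<'E'
from h import *
st()
E
```

```text
t 4.87 p [ 0.5222 -0.1431  0.1255] x [ 0.606  0.128 -0.785] y [0.765 0.174 0.62 ] q [-0.79   0.567  2.166  1.564  0.548 -2.459] F [-0.9 -0.1  0.6] w 0.0219
 stand u,n,y 0.0997 0.0112 -0.0017
```

Call:
{"method": "send_rows", "body": {"steps": [[[-0.8, 0, 0, 0, 0, 0], [-1.5, 0.1, 0, 0, 0, 0], [-1.8, 0.5, 0, 0, 0, 0], [-2.0, 1.2, 0, 0, 0, 0], [-2.0, 1.6, 0, 0, 0, 0], [-2.0, 1.6, 0, 0, 0, 0], [-2.0, 1.6, 0, 0, 0, 0], [0, 0, 0, 0, 0, 0]]]}}

```text
time: 5.53
position: [0.4958, -0.1457, 0.2612]
tool_rot: [0.597, 0.381, -0.241, 0.664]
ft_force: [1.0, -0.4, -1.5]
grip_width: 0.022
```

```bash
python3 - <<'E'
from h import *
st()
im,d=camera('side'); cv2.imwrite('pics/s2.png',im[:,:,::-1])
E
```

```text
t 5.53 p [ 0.4958 -0.1457  0.2612] x [ 0.594  0.134 -0.793] y [0.774 0.172 0.609] q [-0.845  0.222  2.07   0.926  0.731 -1.74 ] F [ 1.  -0.4 -1.5] w 0.022
 stand u,n,y 0.2229 0.074 0.0015
```

View pics/s2.png

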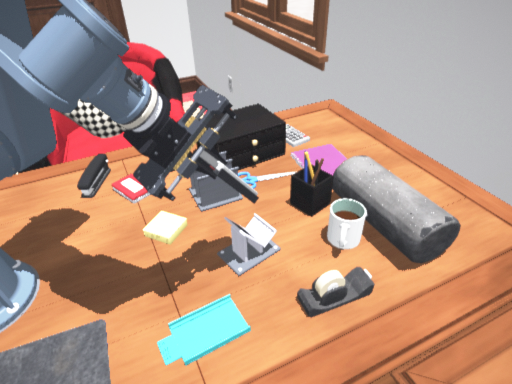

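The side view shows the pair held at about (232,180), clear of the empty stand at (250,240). Now the roll, in stages.

Call:
{"method": "send_rows", "body": {"steps": [[[0, 0, 0, 0.5, 0, 0], [0, 0, 0, 0.9, 0, 0], [0, 0, 0, 1, 0, 0], [0, 0, 0, 1, 0, 0], [0, 0, 0, 1, 0, 0], [0, 0, 0, 1, 0, 0], [0, 0, 0, 1, 0, 0], [0, 0, 0, 1, 0, 0]]]}}

```text
time: 6.25
position: [0.4877, -0.1375, 0.2453]
tool_rot: [0.808, 0.266, -0.377, 0.366]
ft_force: [-0.5, 0.1, -2.0]
grip_width: 0.0222
```

```bash
python3 - <<'E'
from h import *
st()
E
```

```text
t 6.25 p [ 0.4877 -0.1375  0.2453] x [ 0.575  0.153 -0.804] y [ 0.705 -0.591  0.392] q [-0.844  0.244  2.093  0.933  0.722 -0.951] F [-0.5  0.1 -2. ] w 0.0222
 stand u,n,y 0.2142 0.0594 0.0113
```

Call:
{"method": "send_rows", "body": {"steps": [[[0, 0, 0, 1, 0, 0], [0, 0, 0, 1, 0, 0], [0, 0, 0, 1, 0, 0], [0, 0, 0, 1, 0, 0], [0, 0, 0, 1, 0, 0], [0, 0, 0, 1, 0, 0], [0, 0, 0, 1, 0, 0], [0, 0, 0, 1, 0, 0]]]}}

```text
time: 6.92
position: [0.4793, -0.1289, 0.2281]
tool_rot: [0.881, 0.087, -0.465, -0.023]
ft_force: [0.5, -0.8, -3.0]
grip_width: 0.022
```

```bash
python3 - <<'E'
from h import *
st(); plan(at(.223,.04),stand_rot(-1))
E
```

```text
t 6.92 p [ 0.4793 -0.1289  0.2281] x [ 0.552  0.175 -0.815] y [ 0.132 -0.984 -0.122] q [-0.844  0.271  2.116  0.939  0.714 -0.088] F [ 0.5 -0.8 -3. ] w 0.022
 stand u,n,y 0.2046 0.0438 0.0215
rows 15 row [-0.13, 0.13, -0.09, 0.91, 0.05, -0.0]
```

```bash
python3 - <<'E'
from h import *
plan(at(.223,.04)+np.array([.013,-.013,.026]),stand_rot(-1))
E
```

```text
rows 15 row [-0.23, 0.08, -0.29, 0.91, 0.05, -0.0]
```

Call:
{"method": "send_rows", "body": {"steps": [[[-0.2, 0.1, -0.3, 0.95, 0.05, 0], [-0.2, 0.1, -0.3, 0.95, 0.05, 0], [-0.2, 0.1, -0.3, 0.95, 0.05, 0], [-0.2, 0.1, -0.3, 0.95, 0.05, 0], [-0.2, 0.1, -0.3, 0.95, 0.05, 0], [-0.2, 0.1, -0.3, 0.95, 0.05, 0], [-0.2, 0.1, -0.3, 0.95, 0.05, 0], [-0.2, 0.1, -0.3, 0.95, 0.05, 0]]]}}

```text
time: 7.58
position: [0.4797, -0.1378, 0.2335]
tool_rot: [0.794, -0.107, -0.455, -0.388]
ft_force: [-0.1, 0.1, -1.9]
grip_width: 0.0221
```

```bash
python3 - <<'E'
from h import *
st(); plan(at(.223,.04),stand_rot(-1));plan(at(.223,.04)+.5*np.array([.013,-.013,.026]),stand_rot(-1))
E
```

```text
t 7.58 p [ 0.4797 -0.1378  0.2335] x [ 0.563  0.183 -0.806] y [-0.524 -0.676 -0.519] q [-0.872  0.27   2.105  0.941  0.746  0.745] F [-0.1  0.1 -1.9] w 0.0221
 stand u,n,y 0.2097 0.0459 0.0127
rows 6 row [-0.23, 0.17, -0.16, 0.92, 0.1, -0.02]
rows 6 row [-0.36, 0.02, -0.35, 0.92, 0.1, -0.02]
```

Call:
{"method": "send_rows", "body": {"steps": [[[-0.3, 0.1, -0.3, 0.95, 0.15, 0], [-0.3, 0.1, -0.3, 0.95, 0.15, 0], [-0.3, 0.1, -0.3, 0.95, 0.15, 0], [-0.3, 0.1, -0.3, 0.95, 0.15, 0], [-0.3, 0.1, -0.3, 0.95, 0.15, 0], [-0.3, 0.1, -0.3, 0.95, 0.15, 0], [0, 0, 0, 0, 0, 0]]]}}

```text
time: 8.17
position: [0.467, -0.1535, 0.2339]
tool_rot: [0.647, -0.263, -0.371, -0.612]
ft_force: [0.7, -0.0, -1.3]
grip_width: 0.0222
```

```bash
python3 - <<'E'
from h import *
st(); plan(at(.21,.015,0.0017),stand_rot(-1))
p,r,o=pose(); im,d=camera('wrist'); np.savez('pics/w3.npz',im=im,d=d,p=p,q=r.as_quat()); cv2.imwrite('pics/w3.png',im[:,:,::-1])
im,d=camera('side'); cv2.imwrite('pics/s3.png',im[:,:,::-1])
E
```

```text
t 8.17 p [ 0.467  -0.1535  0.2339] x [ 0.586  0.114 -0.802] y [-0.795 -0.112 -0.596] q [-0.907  0.247  2.149  0.996  0.686  1.305] F [ 0.7 -0.  -1.3] w 0.0222
 stand u,n,y 0.2198 0.0337 0.0001
rows 1 row [1.02, 1.85, 0.06, -0.6, -0.16, -0.22]
```

View pics/w3.png

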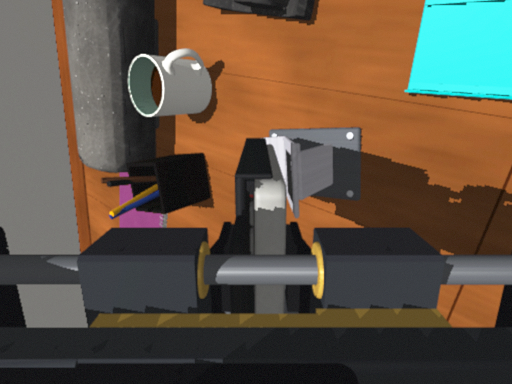

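View pics/s3.png

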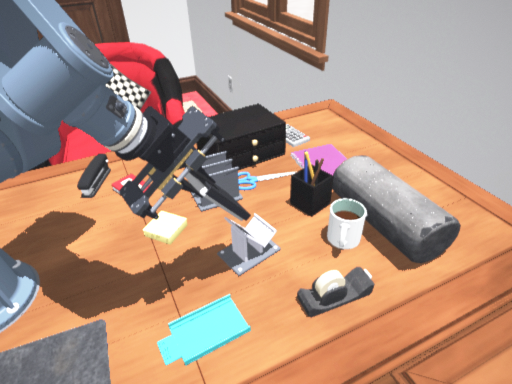

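The wrist view shows the cover outermost at (255,160), the calculator under it, and the stand plate at (300,170). The flip held. I'll align and descend with n kept slightly outward.

Call:
{"method": "send_rows", "body": {"steps": [[[0, 0.8, 0.1, -0.3, -0.1, -0.1], [0, 0.7, 0, -0.3, -0.1, -0.1], [0, 0, 0, 0, 0, 0]]]}}

```text
time: 8.52
position: [0.455, -0.1533, 0.2231]
tool_rot: [0.668, -0.234, -0.383, -0.594]
ft_force: [0.2, -0.3, -2.4]
grip_width: 0.0221
```

```bash
python3 - <<'E'
from h import *
st(); plan(at(.19,.0155,0.0017),stand_rot(-1));plan(at(.12,.015,0.0017),stand_rot(-1))
E
```

```text
t 8.52 p [ 0.455  -0.1533  0.2231] x [ 0.597  0.142 -0.789] y [-0.767 -0.186 -0.614] q [-0.962  0.274  2.186  1.056  0.716  1.103] F [ 0.2 -0.3 -2.4] w 0.0221
 stand u,n,y 0.2184 0.0179 0.003
rows 1 row [2.84, 0.23, -0.15, 0.15, 0.09, -0.02]
rows 3 row [3.28, 0.09, -0.06, 0.05, 0.03, -0.01]
```

Call:
{"method": "send_rows", "body": {"steps": [[[1.8, 0.15, -0.1, 0.15, 0.1, 0], [1.8, 0.1, -0.1, 0, 0, 0], [1.8, 0.1, 0, 0, 0, 0], [0, 0, 0, 0, 0, 0]]]}}

```text
time: 8.85
position: [0.4867, -0.1503, 0.1761]
tool_rot: [0.666, -0.242, -0.377, -0.597]
ft_force: [-0.5, -0.3, -1.0]
grip_width: 0.0216
```

```bash
python3 - <<'E'
from h import *
st(); plan(at(.12,.015,0.0017),stand_rot(-1))
E
```

```text
t 8.85 p [ 0.4867 -0.1503  0.1761] x [ 0.599  0.128 -0.79 ] y [-0.772 -0.171 -0.613] q [-0.873  0.415  2.188  1.285  0.6    0.928] F [-0.5 -0.3 -1. ] w 0.0216
 stand u,n,y 0.1619 0.0139 -0.001
rows 2 row [2.1, -0.06, 0.14, -0.0, -0.02, -0.02]
```

Call:
{"method": "send_rows", "body": {"steps": [[[1.3, 0, 0.1, 0, 0, 0], [1.3, 0, 0.1, 0, 0, 0], [1.2, 0, 0.1, 0, 0, 0], [0, 0, 0, 0, 0, 0]]]}}

```text
time: 9.18
position: [0.5105, -0.1423, 0.1453]
tool_rot: [0.666, -0.241, -0.377, -0.596]
ft_force: [-0.3, 0.3, -2.0]
grip_width: 0.022
```

```bash
python3 - <<'E'
from h import *
st(); plan(at(.1,.0115,0.0017),stand_rot(-1))
E
```

```text
t 9.18 p [ 0.5105 -0.1423  0.1453] x [ 0.599  0.128 -0.791] y [-0.772 -0.173 -0.612] q [-0.807  0.507  2.173  1.448  0.553  0.8  ] F [-0.3  0.3 -2. ] w 0.022
 stand u,n,y 0.1223 0.0145 0.0017
rows 1 row [2.24, 0.29, 0.01, 0.01, -0.04, -0.04]
```

Call:
{"method": "send_rows", "body": {"steps": [[[0.8, 0.1, 0, 0, 0, 0], [0.7, 0.1, 0, 0, 0, 0], [0.4, 0.1, 0, 0, 0, 0], [0, 0, 0, 0, 0, 0]]]}}

```text
time: 9.52
position: [0.5202, -0.1407, 0.1301]
tool_rot: [0.667, -0.241, -0.377, -0.596]
ft_force: [-0.4, 0.2, -2.3]
grip_width: 0.022
```

```bash
python3 - <<'E'
from h import *
st(); plan(at(.1,.0115,0.0017),stand_rot(-1))
E
```

```text
t 9.52 p [ 0.5202 -0.1407  0.1301] x [ 0.6    0.128 -0.79 ] y [-0.77  -0.175 -0.613] q [-0.785  0.551  2.166  1.529  0.541  0.726] F [-0.4  0.2 -2.3] w 0.022
 stand u,n,y 0.1043 0.0129 0.0011
rows 1 row [0.43, 0.14, 0.06, 0.04, -0.05, -0.03]
```

Call:
{"method": "send_rows", "body": {"steps": [[[0.3, 0.1, 0, 0, 0, 0], [0.2, 0.05, 0, 0, 0, 0], [0, 0, 0, 0, 0, 0]]]}}

```text
time: 9.77
position: [0.5219, -0.141, 0.1266]
tool_rot: [0.668, -0.241, -0.376, -0.595]
ft_force: [-0.2, 0.2, -1.9]
grip_width: 0.0217
```

```bash
python3 - <<'E'
from h import *
st(); plan(at(.1,.0115,0.0017),stand_rot(-1))
E
```

```text
t 9.77 p [ 0.5219 -0.141   0.1266] x [ 0.602  0.126 -0.789] y [-0.769 -0.175 -0.615] q [-0.782  0.561  2.165  1.553  0.539  0.702] F [-0.2  0.2 -1.9] w 0.0217
 stand u,n,y 0.1005 0.012 0.0005
rows 1 row [0.05, 0.05, 0.12, 0.04, -0.07, -0.01]
```

Call:
{"method": "send_rows", "body": {"steps": [[[0.15, 0.05, 0, 0, 0, 0], [0.1, 0.05, 0, 0, 0, 0], [0, 0, 0, 0, 0, 0], [0, 0, 0, 0, 0, 0]]]}}

```text
time: 10.1
position: [0.5221, -0.142, 0.1269]
tool_rot: [0.669, -0.241, -0.373, -0.596]
ft_force: [0.8, 0.4, -2.3]
grip_width: 0.0219
```

```bash
python3 - <<'E'
from h import *
st()
im,d=camera('side'); cv2.imwrite('pics/s4.png',cv2.resize(im[130:280,170:320,::-1],(600,600),interpolation=cv2.INTER_CUBIC))
st()
E
```

```text
t 10.1 p [ 0.5221 -0.142   0.1269] x [ 0.605  0.123 -0.787] y [-0.767 -0.174 -0.617] q [-0.784  0.562  2.168  1.567  0.54   0.688] F [ 0.8  0.4 -2.3] w 0.0219
 stand u,n,y 0.1008 0.0121 -0.0006
t 10.15 p [ 0.5221 -0.142   0.1268] x [ 0.605  0.123 -0.787] y [-0.767 -0.174 -0.617] q [-0.784  0.562  2.168  1.567  0.54   0.688] F [ 1.3 -0.1 -2.1] w 0.0218
 stand u,n,y 0.1007 0.0121 -0.0006
```

View pics/s4.png

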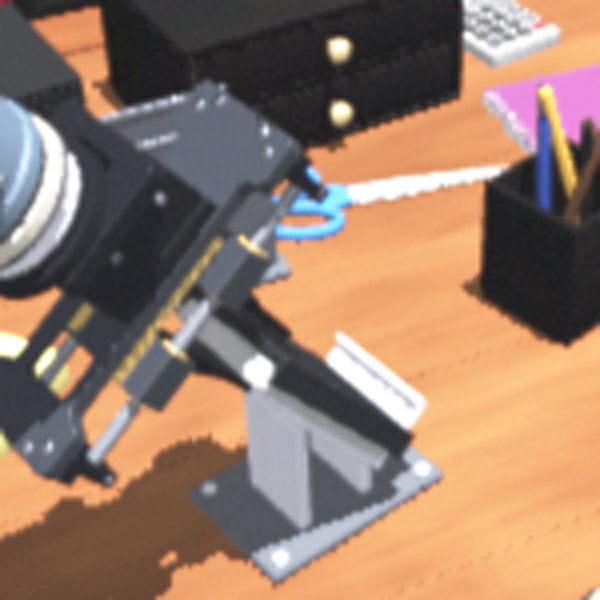

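The pair leans on the plate, with the cover outermost and its foot near (400,445). I'll press slightly to confirm the ledge.

Call:
{"method": "send_rows", "body": {"steps": [[[0.3, 0, 0.05, 0, 0, 0], [0.2, 0, 0, 0, 0, 0], [0, 0, 0, 0, 0, 0]]]}}

```text
time: 10.4
position: [0.5233, -0.1438, 0.1261]
tool_rot: [0.67, -0.244, -0.37, -0.596]
ft_force: [0.6, 0.0, -1.5]
grip_width: 0.0217
```

```bash
python3 - <<'E'
from h import *
st()
E
```

```text
t 10.4 p [ 0.5233 -0.1438  0.1261] x [ 0.608  0.113 -0.786] y [-0.767 -0.171 -0.618] q [-0.781  0.564  2.169  1.592  0.533  0.67 ] F [ 0.6  0.  -1.5] w 0.0217
 stand u,n,y 0.0997 0.0123 -0.0026
```

Call:
{"method": "send_rows", "body": {"steps": [[[0, 0, 0, 0, 0, 0], [0, 0, 0, 0, 0, 0], [0, 0, 0, 0, 0, 0], [0, 0, 0, 0, 0, 0], [0, 0, 0, 0, 0, 0], [0, 0, 0, 0, 0, 0]]], "gripper": 0.5}}

```text
time: 10.9
position: [0.5252, -0.1442, 0.1266]
tool_rot: [0.671, -0.243, -0.369, -0.596]
ft_force: [0.5, 0.1, 0.7]
grip_width: 0.0424
```

```bash
python3 - <<'E'
from h import *
st()
im,d=camera('side'); cv2.imwrite('pics/s5.png',cv2.resize(im[130:280,170:320,::-1],(600,600),interpolation=cv2.INTER_CUBIC))
p,r,o=pose(); im,d=camera('wrist'); np.savez('pics/w5.npz',im=im,d=d,p=p,q=r.as_quat()); cv2.imwrite('pics/w5.png',im[:,:,::-1])
E
```

```text
t 10.9 p [ 0.5252 -0.1442  0.1266] x [ 0.61   0.114 -0.784] y [-0.765 -0.171 -0.621] q [-0.78   0.565  2.166  1.593  0.535  0.67 ] F [0.5 0.1 0.7] w 0.0424
 stand u,n,y 0.099 0.014 -0.0034
```

View pics/s5.png

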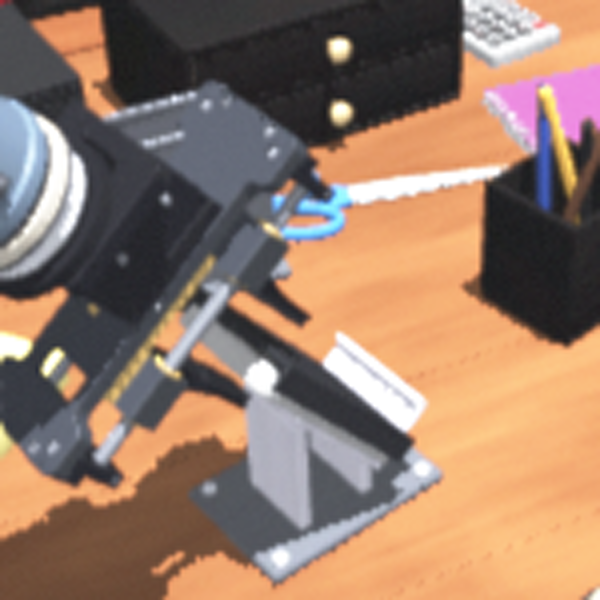

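View pics/w5.png

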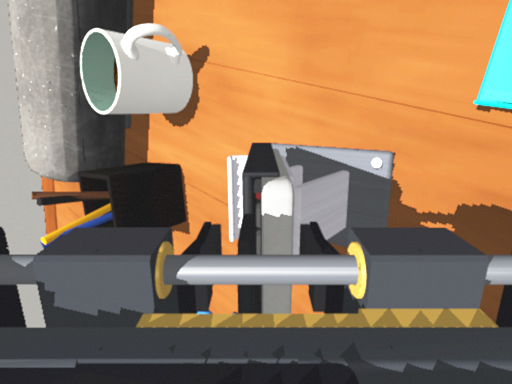

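Both are at rest: the cover is outermost at (262,170) and the calculator edge is at (278,195). Next I'll retract along the tool axis and measure the tab.

Call:
{"method": "send_rows", "body": {"steps": [[[-1.5, -0.1, -0.1, 0, 0, 0], [-2.5, 0, 0, 0, 0, 0], [-2.5, 0, 0, 0, 0, 0], [-2.5, 0, 0, 0, 0, 0], [-1.5, 0, 0, 0, 0, 0], [0, 0, 0, 0, 0, 0]]]}}

```text
time: 11.5
position: [0.4598, -0.1562, 0.2104]
tool_rot: [0.669, -0.243, -0.372, -0.596]
ft_force: [0.6, 0.4, -0.1]
grip_width: 0.0435
```

```bash
python3 - <<'E'
from h import *
st()
p,r,o=pose(); im,d=camera('wrist'); np.savez('pics/w6.npz',im=im,d=d,p=p,q=r.as_quat()); cv2.imwrite('pics/w6.png',im[:,:,::-1])
z=np.load('pics/w6.npz');D=wcloud(z)-SEAT;S=np.stack([D@U,D@N,D@ys],-1)
m=(S[...,0]>.08)&(S[...,0]<.17)&(abs(S[...,1])<.05)&(abs(S[...,2])<.07)&(d>0)
vs,us=np.where(m);print(us.min(),us.max(),vs.min(),vs.max())
for lo,hi in((.09,.125),(.127,.137),(.14,.155),(.157,.17)):
    k=m&(S[...,0]>lo)&(S[...,0]<hi); print(lo,k.sum(),np.percentile(S[k],[1,10,50,90,99],axis=0).round(4).tolist() if k.sum() else '')
E
```

```text
t 11.5 p [ 0.4598 -0.1562  0.2104] x [ 0.606  0.118 -0.786] y [-0.768 -0.171 -0.618] q [-0.948  0.308  2.205  1.145  0.664  1.029] F [ 0.6  0.4 -0.1] w 0.0435
 stand u,n,y 0.2059 0.0132 -0.0009
248 281 135 247
0.09 391 [[0.0902, 0.0023, -0.0484], [0.0907, 0.0084, -0.0482], [0.1053, 0.0155, -0.0124], [0.1235, 0.0173, 0.0283], [0.1248, 0.0212, 0.0355]]
0.127 2088 [[0.128, 0.0003, -0.0479], [0.131, 0.002, -0.041], [0.1329, 0.0086, -0.0107], [0.134, 0.0176, 0.0276], [0.1347, 0.022, 0.0361]]
0.14 36 [[0.1403, 0.0173, -0.0305], [0.1416, 0.0174, -0.0304], [0.1451, 0.0188, -0.03], [0.1529, 0.0215, -0.0233], [0.1549, 0.0226, -0.0222]]
0.157 588 [[0.1593, 0.0171, -0.0301], [0.1607, 0.0172, -0.0254], [0.1633, 0.0198, -0.0071], [0.1642, 0.022, 0.0128], [0.1648, 0.0227, 0.0178]]
```

View pics/w6.png

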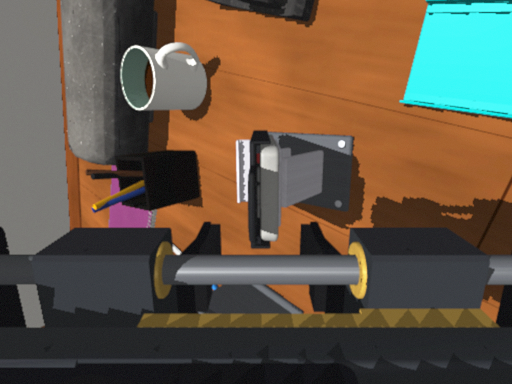

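The tab centre is at n≈19.9 mm, y≈−6 mm, with its top at u≈163 mm. The calculator's upper edge is at u≈133 mm and also centred at y≈−6. All of these match the given sizes, so I'll grasp the tab.

```bash
python3 - <<'E'
from h import *
plan(at(.18,.0199,-.006),stand_rot(-1));plan(at(.1355,.0199,-.006),stand_rot(-1))
E
```

```text
rows 1 row [2.52, -0.67, -0.47, 0.01, -0.14, 0.02]
rows 2 row [3.49, -0.33, -0.21, 0.0, -0.07, 0.01]
```

Call:
{"method": "send_rows", "body": {"steps": [[[0.8, -0.4, -0.3, 0, -0.1, 0], [0.8, -0.3, -0.2, 0, 0, 0], [1.0, 0, 0, 0, 0, 0], [1.0, 0, 0, 0, 0, 0], [0, 0, 0, 0, 0, 0]]]}}

```text
time: 11.97
position: [0.4935, -0.1555, 0.181]
tool_rot: [0.666, -0.239, -0.376, -0.598]
ft_force: [-0.7, 0.1, 0.8]
grip_width: 0.0436
```

```bash
python3 - <<'E'
from h import *
st();plan(at(.1355,.0199,-.006),stand_rot(-1))
E
```

```text
t 11.97 p [ 0.4935 -0.1555  0.181 ] x [ 0.603  0.132 -0.787] y [-0.768 -0.17  -0.617] q [-0.872  0.411  2.164  1.252  0.613  0.969] F [-0.7  0.1  0.8] w 0.0436
 stand u,n,y 0.1624 0.0211 -0.0076
rows 1 row [2.69, 0.13, 0.16, -0.0, -0.02, 0.01]
```

Call:
{"method": "send_rows", "body": {"steps": [[[0.9, 0.1, 0.1, 0, 0, 0], [0.9, 0.1, 0.1, 0, 0, 0], [0.8, 0.1, 0, 0, 0, 0], [0, 0, 0, 0, 0, 0]]]}}

```text
time: 12.3
position: [0.5094, -0.1484, 0.1528]
tool_rot: [0.664, -0.238, -0.38, -0.599]
ft_force: [-0.0, -0.1, 1.1]
grip_width: 0.0435
```

```bash
python3 - <<'E'
from h import *
st();plan(at(.1355,.0199,-.006),stand_rot(-1))
E
```

```text
t 12.3 p [ 0.5094 -0.1484  0.1528] x [ 0.598  0.139 -0.789] y [-0.771 -0.17  -0.614] q [-0.826  0.49   2.158  1.373  0.576  0.866] F [-0.  -0.1  1.1] w 0.0435
 stand u,n,y 0.1297 0.0172 -0.0041
rows 1 row [-0.58, -0.26, -0.19, -0.01, 0.06, -0.02]
```

Call:
{"method": "send_rows", "body": {"steps": [[[-0.6, -0.25, -0.15, 0, 0.05, 0], [0, 0, 0, 0, 0, 0]]]}}

```text
time: 12.47
position: [0.5085, -0.1489, 0.1569]
tool_rot: [0.663, -0.239, -0.38, -0.598]
ft_force: [0.0, 0.3, -0.1]
grip_width: 0.0434
```

```bash
python3 - <<'E'
from h import *
st();plan(at(.1355,.0199,-.006),stand_rot(-1))
E
```

```text
t 12.47 p [ 0.5085 -0.1489  0.1569] x [ 0.596  0.138 -0.791] y [-0.773 -0.169 -0.612] q [-0.827  0.478  2.155  1.347  0.577  0.897] F [ 0.   0.3 -0.1] w 0.0434
 stand u,n,y 0.1335 0.019 -0.0043
rows 1 row [-0.2, -0.09, -0.17, -0.02, 0.05, -0.05]
```

Call:
{"method": "send_rows", "body": {"steps": [[[-0.35, -0.1, -0.1, 0, 0.05, 0], [0, 0, 0, 0, 0, 0]]]}}

```text
time: 12.63
position: [0.5075, -0.1498, 0.1598]
tool_rot: [0.664, -0.241, -0.379, -0.598]
ft_force: [0.3, 1.1, -0.2]
grip_width: 0.0436
```

```bash
python3 - <<'E'
from h import *
st();plan(at(.1365,.0199,-.006),stand_rot(-1))
E
```

```text
t 12.63 p [ 0.5075 -0.1498  0.1598] x [ 0.596  0.134 -0.791] y [-0.773 -0.17  -0.611] q [-0.829  0.47   2.155  1.337  0.576  0.908] F [ 0.3  1.1 -0.2] w 0.0436
 stand u,n,y 0.1365 0.0199 -0.005
rows 1 row [-0.0, -0.0, -0.1, -0.02, 0.02, -0.05]
```

Spot on. Close on the tab.

Call:
{"method": "send_rows", "body": {"steps": [[[0, 0, 0, 0, 0, 0], [0, 0, 0, 0, 0, 0], [0, 0, 0, 0, 0, 0], [0, 0, 0, 0, 0, 0], [0, 0, 0, 0, 0, 0], [0, 0, 0, 0, 0, 0], [0, 0, 0, 0, 0, 0], [0, 0, 0, 0, 0, 0]]], "gripper": 1, "force": 40}}

```text
time: 13.3
position: [0.5074, -0.1502, 0.1603]
tool_rot: [0.664, -0.241, -0.379, -0.598]
ft_force: [-0.2, 0.0, 0.2]
grip_width: 0.0047
```

```bash
python3 - <<'E'
from h import *
st()
im,d=camera('side'); cv2.imwrite('pics/s7.png',cv2.resize(im[130:280,170:320,::-1],(600,600),interpolation=cv2.INTER_CUBIC))
E
```

```text
t 13.3 p [ 0.5074 -0.1502  0.1603] x [ 0.597  0.133 -0.791] y [-0.773 -0.17  -0.612] q [-0.83   0.468  2.155  1.337  0.576  0.908] F [-0.2  0.   0.2] w 0.0047
 stand u,n,y 0.1371 0.02 -0.0054
```

View pics/s7.png

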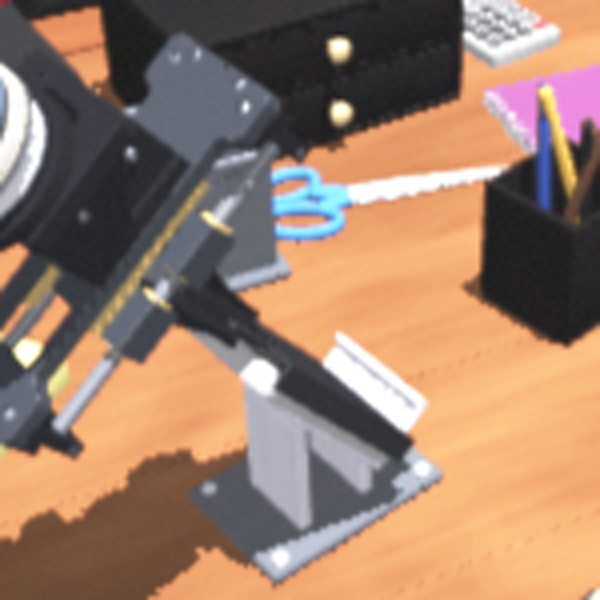

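The gripper holds the tab and the calculator rests under the cover. I'll pull out along +n by about 13 mm.

Call:
{"method": "send_rows", "body": {"steps": [[[-0.1, -0.45, 0, 0, 0, 0], [-0.1, -0.45, 0, 0, 0, 0], [-0.1, -0.45, 0, 0, 0, 0], [0, 0, 0, 0, 0, 0]]]}}

```text
time: 13.68
position: [0.5154, -0.1481, 0.1702]
tool_rot: [0.663, -0.242, -0.38, -0.598]
ft_force: [-0.4, -0.3, -0.2]
grip_width: 0.0049
```

```bash
python3 - <<'E'
from h import *
st()
im,d=camera('side'); cv2.imwrite('pics/s8.png',cv2.resize(im[130:280,170:320,::-1],(600,600),interpolation=cv2.INTER_CUBIC))
E
```

```text
t 13.68 p [ 0.5154 -0.1481  0.1702] x [ 0.595  0.133 -0.793] y [-0.775 -0.169 -0.609] q [-0.809  0.447  2.131  1.277  0.577  1.   ] F [-0.4 -0.3 -0.2] w 0.0049
 stand u,n,y 0.1398 0.0326 -0.0051
```

View pics/s8.png

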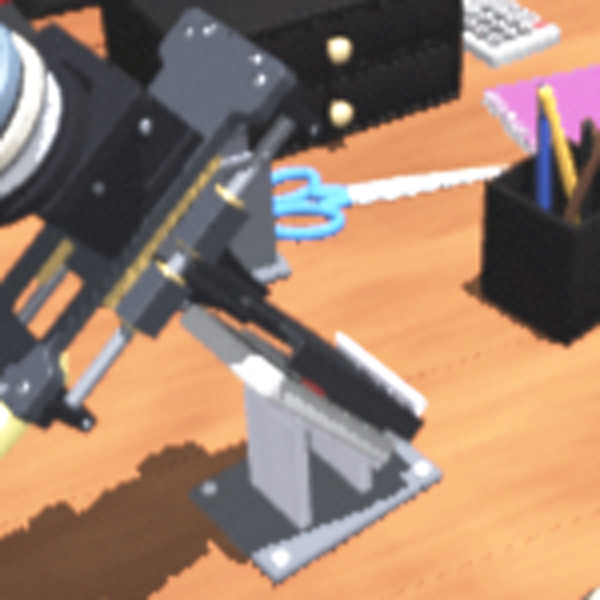

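The cover has come clear of the calculator, with a visible gap from (290,355) to (390,430). The calculator still leans in place, so I'll lift along u and then straight up.

Call:
{"method": "send_rows", "body": {"steps": [[[-1.0, 0, 0, 0, 0, 0], [-1.3, 0, 0, 0, 0, 0], [-1.5, -0.3, 0, 0, 0, 0], [-2.0, -1.2, 0, 0, 0, 0], [-2.0, -1.6, 0, 0, 0, 0], [-2.0, -1.6, 0, 0, 0, 0], [-2.0, -1.6, 0, 0, 0, 0], [-2.0, -1.6, 0, 0, 0, 0]]]}}

```text
time: 14.4
position: [0.4876, -0.1496, 0.3232]
tool_rot: [0.654, -0.245, -0.389, -0.601]
ft_force: [-0.1, 0.3, -1.7]
grip_width: 0.0047
```

```bash
python3 - <<'E'
from h import *
st()
im,d=camera('side'); cv2.imwrite('pics/s9.png',im[:,:,::-1])
p,r,o=pose()
Rt=down_rot([-.02,-1,0])
plan(np.array([.50,-.03,.33]),Rt); print(wrist_ik(Rt,-.1,1.9))
E
```

```text
t 14.4 p [ 0.4876 -0.1496  0.3232] x [ 0.577  0.146 -0.803] y [-0.788 -0.158 -0.595] q [-0.865  0.107  1.971  0.75   0.901  1.637] F [-0.1  0.3 -1.7] w 0.0047
 stand u,n,y 0.2772 0.1052 -0.0005
rows 13 row [0.23, -0.78, 0.62, -0.95, -0.31, 0.41]
[1.11022302e-16 1.24159265e+00 1.49079366e+00]
```

View pics/s9.png

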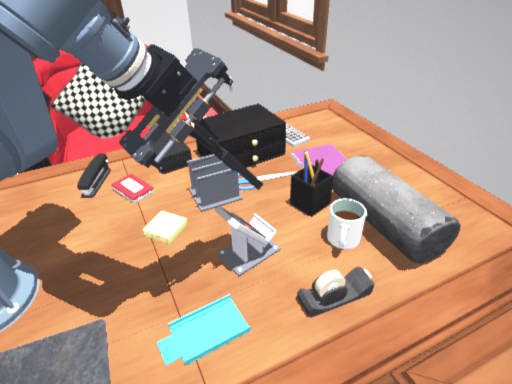

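```bash
python3 - <<'E'
from h import *
Rt=down_rot([-.026,-1,0])
plan(np.array([.54,0.02,.36])+np.array([.01,-.01,.02]),Rt)
E
```

```text
rows 13 row [0.05, -1.41, 0.48, -0.94, -0.31, 0.41]
```

Call:
{"method": "send_rows", "body": {"steps": [[[0.0, -1.4, 0.5, -0.95, -0.3, 0.4], [0.0, -1.4, 0.5, -0.95, -0.3, 0.4], [0.0, -1.4, 0.5, -0.95, -0.3, 0.4], [0.0, -1.4, 0.5, -0.95, -0.3, 0.4], [0.0, -1.4, 0.5, -0.95, -0.3, 0.4], [0.0, -1.4, 0.5, -0.95, -0.3, 0.4], [0.0, -1.4, 0.5, -0.95, -0.3, 0.4]]]}}

```text
time: 15.03
position: [0.5393, -0.0753, 0.3718]
tool_rot: [0.733, -0.121, -0.603, -0.289]
ft_force: [0.5, -0.7, -1.7]
grip_width: 0.0043
```

```bash
python3 - <<'E'
from h import *
st();Rt=down_rot([-.026,-1,0])
plan(np.array([.564,0.06,.36]),Rt)
E
```

```text
t 15.03 p [ 0.5393 -0.0753  0.3718] x [ 0.243  0.172 -0.955] y [-0.527 -0.803 -0.278] q [-0.5    0.184  1.584  0.285  1.25   1.592] F [ 0.5 -0.7 -1.7] w 0.0043
 stand u,n,y 0.2745 0.1875 0.0608
rows 6 row [0.53, -2.24, 0.44, -0.9, -0.29, 0.39]
```

Call:
{"method": "send_rows", "body": {"steps": [[[0.4, -2.2, 0.4, -0.95, -0.3, 0.4], [0.4, -2.2, 0.4, -0.95, -0.3, 0.4], [0.4, -2.2, 0.4, -0.95, -0.3, 0.4], [0.4, -2.2, 0.4, -0.95, -0.3, 0.4], [0.4, -2.2, 0.4, -0.95, -0.3, 0.4], [0.4, -2.2, 0.4, -0.95, -0.3, 0.4], [0, 0, 0, 0, 0, 0]]]}}

```text
time: 15.62
position: [0.5616, 0.0656, 0.3605]
tool_rot: [-0.699, -0.011, 0.714, -0.021]
ft_force: [-0.1, 0.5, -0.7]
grip_width: 0.0047
```

```bash
python3 - <<'E'
from h import *
st();Rt=down_rot([-.026,-1,0])
plan(np.array([.564,0.0925,.31]),Rt)
p,r,o=pose(); im,d=camera('wrist'); np.savez('pics/w10.npz',im=im,d=d,p=p,q=r.as_quat()); cv2.imwrite('pics/w10.png',im[:,:,::-1])
im,d=camera('side'); cv2.imwrite('pics/s10.png',im[:,:,::-1])
E
```

```text
t 15.62 p [0.5616 0.0656 0.3605] x [-0.021 -0.014 -1.   ] y [ 0.045 -0.999  0.014] q [-0.073  0.326  1.378 -0.016  1.457  1.455] F [-0.1  0.5 -0.7] w 0.0047
 stand u,n,y 0.2334 0.2218 0.1935
rows 2 row [2.51, -1.37, -0.19, 0.34, 0.1, -0.07]
```

View pics/w10.png

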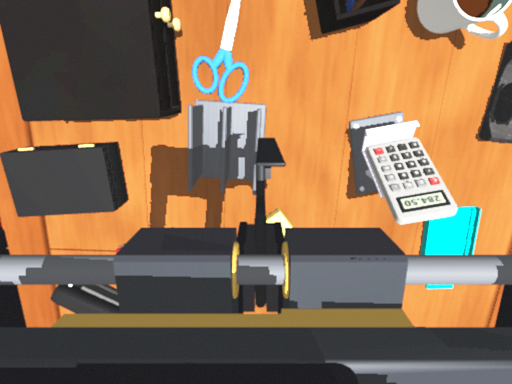

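View pics/s10.png

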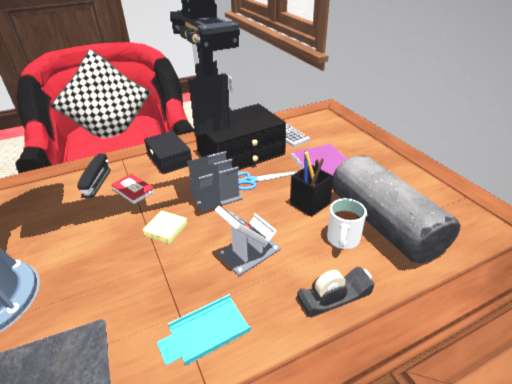

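The wrist view shows the calculator on the stand with keys out (410,180), the cover hanging at (265,160) and the rack at (228,145). Now to measure the divider positions from here.

```bash
python3 - <<'E'
from h import *
z=np.load('pics/w10.npz');W=wcloud(z)
m=(W[...,2]>.096)&(W[...,2]<.112)&(W[...,0]>.48)&(W[...,0]<.65)&(W[...,1]>.03)&(W[...,1]<.18)
Q=W[m]
h,e=np.histogram(Q[:,1],bins=np.arange(.03,.18,.003));print([(round(a,3),int(b)) for a,b in zip(e,h) if b])
for lo,hi in((.05,.085),(.09,.13),(.135,.17)):
    k=Q[(Q[:,1]>lo)&(Q[:,1]<hi)]
    if len(k)>10: print(len(k),k.mean(0).round(4),np.polyfit(k[:,0],k[:,1],1).round(4),k[:,0].min().round(3),k[:,0].max().round(3))
# base level, cover foot
c=wcloud(z)[135:200,250:290]; print(c[::8,::4,2].round(3)); print(c[::8,::4,1].round(3))
E
```

```text
[(np.float64(0.063), 63), (np.float64(0.066), 158), (np.float64(0.069), 49), (np.float64(0.105), 34), (np.float64(0.108), 199), (np.float64(0.111), 158), (np.float64(0.15), 118), (np.float64(0.153), 197), (np.float64(0.156), 115)]
270 [0.575  0.0673 0.1038] [-0.0312  0.0852] 0.508 0.623
391 [0.5687 0.1105 0.1038] [-0.0185  0.121 ] 0.509 0.623
430 [0.5683 0.1545 0.1037] [-0.0177  0.1646] 0.51 0.624
[[ 0.008  0.01   0.104  0.01   0.002  0.003  0.     0.001  0.001  0.002]
 [ 0.01   0.012  0.272  0.274  0.274  0.274  0.274 -0.001  0.002  0.001]
 [ 0.009  0.01   0.317  0.317  0.318  0.318  0.317  0.317  0.002  0.002]
 [ 0.008  0.009  0.348  0.347  0.348  0.349  0.348  0.349  0.348  0.   ]
 [ 0.011  0.104  0.356  0.356  0.354  0.354  0.002  0.002  0.001 -0.002]
 [ 0.009  0.104  0.356  0.356  0.356  0.355  0.002  0.002  0.     0.001]
 [ 0.     0.103  0.356  0.357  0.001  0.001  0.002  0.     0.001 -0.001]
 [ 0.001  0.104  0.357  0.357  0.002  0.002  0.     0.002  0.002 -0.   ]
 [-0.     0.001  0.365  0.365  0.001  0.003  0.002  0.001  0.002  0.002]]
[[0.078 0.071 0.066 0.059 0.052 0.046 0.039 0.033 0.026 0.02 ]
 [0.077 0.071 0.068 0.065 0.062 0.059 0.055 0.032 0.025 0.019]
 [0.077 0.07  0.068 0.066 0.063 0.06  0.058 0.055 0.024 0.018]
 [0.076 0.07  0.068 0.066 0.064 0.062 0.06  0.057 0.055 0.017]
 [0.076 0.07  0.068 0.066 0.064 0.062 0.036 0.029 0.023 0.016]
 [0.075 0.069 0.068 0.066 0.064 0.062 0.035 0.029 0.022 0.015]
 [0.075 0.069 0.068 0.066 0.048 0.041 0.034 0.028 0.021 0.014]
 [0.074 0.068 0.068 0.066 0.047 0.04  0.034 0.027 0.02  0.013]
 [0.074 0.067 0.068 0.066 0.047 0.04  0.033 0.026 0.019 0.012]]
```

```bash
python3 - <<'E'
from h import *
plan(np.array([.566,0.094,.30]),down_rot([-.02,-1,0]))
E
```

```text
rows 2 row [3.03, -1.65, -0.29, 0.28, 0.09, -0.08]
```

Call:
{"method": "send_rows", "body": {"steps": [[[1.0, -0.8, -0.1, 0.2, 0.1, -0.05], [1.2, -0.8, -0.2, 0.2, 0.1, -0.05], [1.2, -0.8, -0.2, 0.2, 0, -0.05], [1.2, -0.8, 0, 0, 0, 0], [0, 0, 0, 0, 0, 0]]]}}

```text
time: 16.13
position: [0.5659, 0.088, 0.3123]
tool_rot: [0.708, -0.014, -0.706, -0.014]
ft_force: [-0.2, -0.7, -0.3]
grip_width: 0.0046
```

```bash
python3 - <<'E'
from h import *
st();plan(np.array([.566,0.094,.27]),down_rot([-.02,-1,0]))
E
```

```text
t 16.13 p [0.5659 0.088  0.3123] x [ 0.003  0.001 -1.   ] y [-0.04  -0.999 -0.001] q [-4.100e-02  3.630e-01  1.454e+00  1.000e-03  1.322e+00  1.569e+00] F [-0.2 -0.7 -0.3] w 0.0046
 stand u,n,y 0.1899 0.1992 0.2145
rows 2 row [2.11, -0.3, 0.01, -0.09, -0.01, 0.01]
```

Call:
{"method": "send_rows", "body": {"steps": [[[1.5, -0.35, 0, -0.1, 0, 0], [1.5, -0.3, 0, -0.1, 0, 0], [1.0, 0, 0, 0, 0, 0], [0, 0, 0, 0, 0, 0]]]}}

```text
time: 16.47
position: [0.5668, 0.0884, 0.2725]
tool_rot: [0.709, -0.009, -0.705, -0.009]
ft_force: [-0.0, -0.8, -0.7]
grip_width: 0.0048
```

```bash
python3 - <<'E'
from h import *
st();plan(np.array([.566,0.094,.15]),down_rot([-.02,-1,0]))
im,d=camera('side'); cv2.imwrite('pics/s11.png',cv2.resize(im[100:250,150:300,::-1],(600,600),interpolation=cv2.INTER_CUBIC))
im,d=camera('scene'); cv2.imwrite('pics/c11.png',cv2.resize(im[70:220,140:290,::-1],(600,600),interpolation=cv2.INTER_CUBIC))
W=cloud('scene',d); k=(im.max(-1)<90)&(W[...,2]>.11)&(W[...,2]<.17)&(W[...,0]>.5)&(W[...,0]<.63)&(W[...,1]>.03)&(W[...,1]<.17)
print(np.percentile(W[k],[2,50,98],axis=0).round(3))
E
```

```text
t 16.47 p [0.5668 0.0884 0.2725] x [ 0.005  0.    -1.   ] y [-0.026 -1.    -0.   ] q [-0.04   0.401  1.508  0.     1.228  1.557] F [-0.  -0.8 -0.7] w 0.0048
 stand u,n,y 0.1579 0.1755 0.2147
rows 4 row [3.06, -0.14, 0.03, -0.02, -0.01, 0.0]
[[0.523 0.075 0.138]
 [0.567 0.085 0.155]
 [0.609 0.09  0.17 ]]
```

View pics/s11.png

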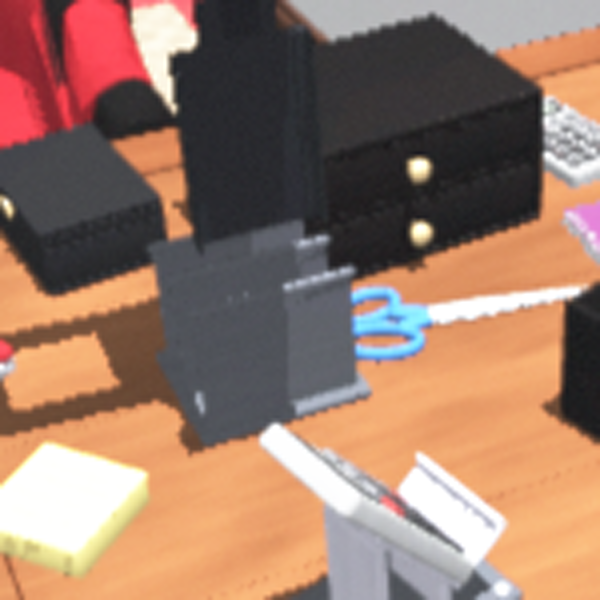

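View pics/c11.png

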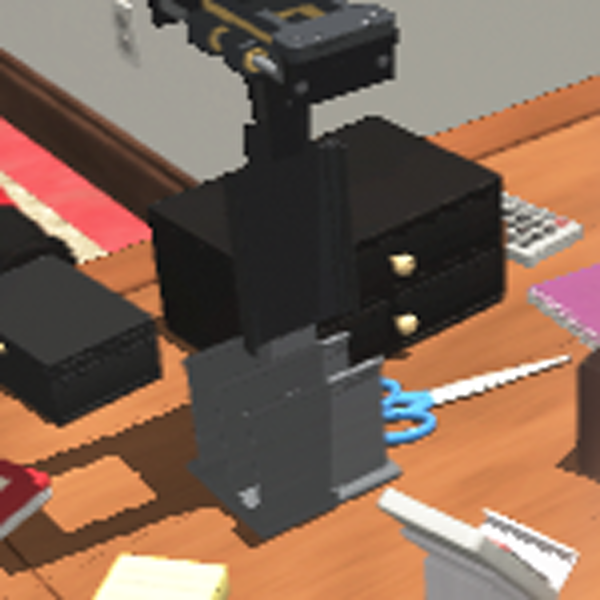

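The cover hangs upright with its foot at y 0.075–0.090. It needs to move about 6 mm in +y.

Call:
{"method": "send_rows", "body": {"steps": [[[0, -0.6, 0, 0, 0, 0], [0, 0, 0, 0, 0, 0]]]}}

```text
time: 16.73
position: [0.5696, 0.0938, 0.2763]
tool_rot: [0.711, -0.01, -0.703, -0.01]
ft_force: [-0.2, -0.1, -1.1]
grip_width: 0.0042
```

```bash
python3 - <<'E'
from h import *
st();plan(np.array([.566,0.094,.15]),down_rot([-.02,-1,0]))
E
```

```text
t 16.73 p [0.5696 0.0938 0.2763] x [ 0.012  0.    -1.   ] y [-0.029 -1.    -0.001] q [-3.100e-02  3.990e-01  1.499e+00  1.000e-03  1.231e+00  1.569e+00] F [-0.2 -0.1 -1.1] w 0.0042
 stand u,n,y 0.1586 0.1809 0.2194
rows 4 row [3.16, -0.0, 0.11, -0.02, -0.03, 0.0]
```

Call:
{"method": "send_rows", "body": {"steps": [[[1.5, -0.1, 0.1, 0, -0.05, 0], [1.5, -0.1, 0.1, 0, -0.05, 0], [1.5, -0.1, 0.1, 0, 0, 0], [1.0, -0.1, 0, 0, 0, 0], [0, 0, 0, 0, 0, 0]]]}}

```text
time: 17.15
position: [0.5718, 0.0985, 0.2259]
tool_rot: [0.713, -0.01, -0.701, -0.01]
ft_force: [-1.2, 0.0, -0.2]
grip_width: 0.0048
```

```bash
python3 - <<'E'
from h import *
st();plan(np.array([.566,0.094,.15]),down_rot([-.02,-1,0]))
E
```

```text
t 17.15 p [0.5718 0.0985 0.2259] x [ 0.016 -0.    -1.   ] y [-0.028 -1.    -0.   ] q [-0.022  0.457  1.556  0.     1.113  1.576] F [-1.2  0.  -0.2] w 0.0048
 stand u,n,y 0.1168 0.1524 0.2235
rows 3 row [2.53, 0.16, 0.22, -0.03, -0.05, 0.0]
```

Call:
{"method": "send_rows", "body": {"steps": [[[1.5, 0.2, 0.2, 0, -0.15, 0], [1.5, 0.1, 0.2, 0, -0.15, 0], [1.5, 0, 0.2, 0, 0, 0], [1.2, 0, 0, 0, 0, 0], [0, 0, 0, 0, 0, 0]]]}}

```text
time: 17.57
position: [0.5678, 0.0952, 0.1666]
tool_rot: [-0.702, 0.01, 0.712, 0.01]
ft_force: [-1.3, -0.0, -1.0]
grip_width: 0.0046
```

```bash
python3 - <<'E'
from h import *
st();plan(np.array([.566,0.094,.146]),down_rot([-.02,-1,0]))
E
```

```text
t 17.57 p [0.5678 0.0952 0.1666] x [-0.014  0.001 -1.   ] y [-0.027 -1.    -0.   ] q [-0.028  0.537  1.604  0.     1.015  1.57 ] F [-1.3 -0.  -1. ] w 0.0046
 stand u,n,y 0.073 0.1122 0.2211
rows 1 row [2.06, 0.13, 0.15, -0.07, 0.13, 0.0]
```

Call:
{"method": "send_rows", "body": {"steps": [[[0.7, 0.1, 0.1, 0, 0.1, 0], [0.6, 0, 0, 0, 0, 0], [0.3, 0, 0, 0, 0, 0], [0, 0, 0, 0, 0, 0]]]}}

```text
time: 17.9
position: [0.5674, 0.0937, 0.1488]
tool_rot: [-0.705, 0.01, 0.709, 0.01]
ft_force: [-0.3, -0.0, -0.6]
grip_width: 0.0049
```

```bash
python3 - <<'E'
from h import *
st();plan(np.array([.566,0.094,.146]),down_rot([-.02,-1,0]))
E
```

```text
t 17.9 p [0.5674 0.0937 0.1488] x [-0.005  0.    -1.   ] y [-0.028 -1.    -0.   ] q [-0.031  0.558  1.627  0.     0.962  1.568] F [-0.3 -0.  -0.6] w 0.0049
 stand u,n,y 0.0594 0.1007 0.2197
rows 1 row [0.28, -0.03, 0.14, -0.08, 0.05, 0.0]
```

Call:
{"method": "send_rows", "body": {"steps": [[[0.3, 0, 0, 0, 0, 0], [0.2, 0, 0, 0, 0, 0], [0.2, 0, 0, 0, 0, 0], [0, 0, 0, 0, 0, 0]]]}}

```text
time: 18.23
position: [0.5688, 0.0939, 0.1459]
tool_rot: [-0.706, 0.01, 0.708, 0.01]
ft_force: [-0.4, 0.6, -1.4]
grip_width: 0.0045
```

```bash
python3 - <<'E'
from h import *
st()
im,d=camera('side'); cv2.imwrite('pics/s12.png',cv2.resize(im[100:250,150:300,::-1],(600,600),interpolation=cv2.INTER_CUBIC))
E
```

```text
t 18.23 p [0.5688 0.0939 0.1459] x [-0.002  0.    -1.   ] y [-0.028 -1.    -0.   ] q [-0.03   0.563  1.627  0.     0.954  1.568] F [-0.4  0.6 -1.4] w 0.0045
 stand u,n,y 0.0562 0.1 0.2196
```

View pics/s12.png

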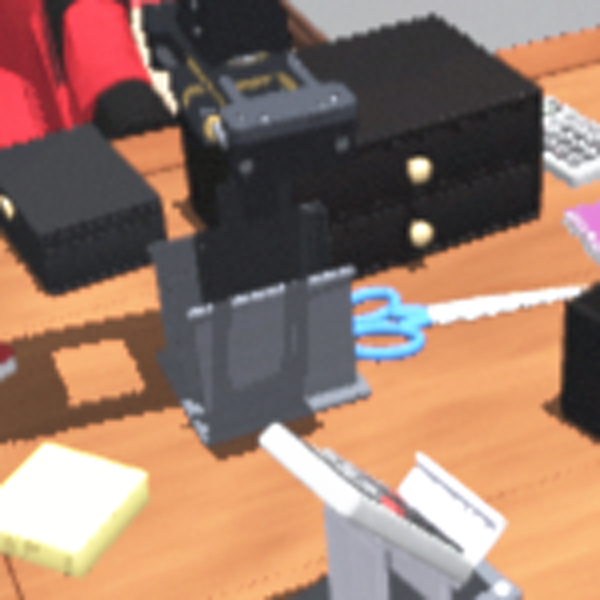

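The cover is in the front slot. I'll push down a little more until contact shows.

Call:
{"method": "send_rows", "body": {"steps": [[[0.3, 0, 0, 0, 0, 0], [0.2, 0, 0, 0, 0, 0], [0, 0, 0, 0, 0, 0]]]}}

```text
time: 18.53
position: [0.5704, 0.0941, 0.1455]
tool_rot: [0.708, -0.01, -0.706, -0.01]
ft_force: [0.2, -0.4, -1.3]
grip_width: 0.0045
```

```bash
python3 - <<'E'
from h import *
st()
E
```

```text
t 18.53 p [0.5704 0.0941 0.1455] x [ 0.003  0.    -1.   ] y [-0.027 -1.    -0.   ] q [-0.03   0.563  1.628  0.     0.948  1.568] F [ 0.2 -0.4 -1.3] w 0.0045
 stand u,n,y 0.0549 0.101 0.2195
```

z has stopped at 0.1455, which is the expected 0.008 + 0.137, so the foot is on the base. Release.

Call:
{"method": "send_rows", "body": {"steps": [[[0, 0, 0, 0, 0, 0], [0, 0, 0, 0, 0, 0], [0, 0, 0, 0, 0, 0], [0, 0, 0, 0, 0, 0], [0, 0, 0, 0, 0, 0], [0, 0, 0, 0, 0, 0], [0, 0, 0, 0, 0, 0]]], "gripper": 0.5}}

```text
time: 19.12
position: [0.5712, 0.094, 0.1444]
tool_rot: [0.708, -0.01, -0.706, -0.01]
ft_force: [-0.1, 0.2, -0.5]
grip_width: 0.04
```

```bash
python3 - <<'E'
from h import *
st()
im,d=camera('side'); cv2.imwrite('pics/s13.png',cv2.resize(im[100:250,150:300,::-1],(600,600),interpolation=cv2.INTER_CUBIC))
E
```

```text
t 19.12 p [0.5712 0.094  0.1444] x [ 0.004  0.    -1.   ] y [-0.027 -1.    -0.   ] q [-0.03   0.565  1.627  0.     0.945  1.568] F [-0.1  0.2 -0.5] w 0.04
 stand u,n,y 0.0536 0.101 0.2192
```

View pics/s13.png

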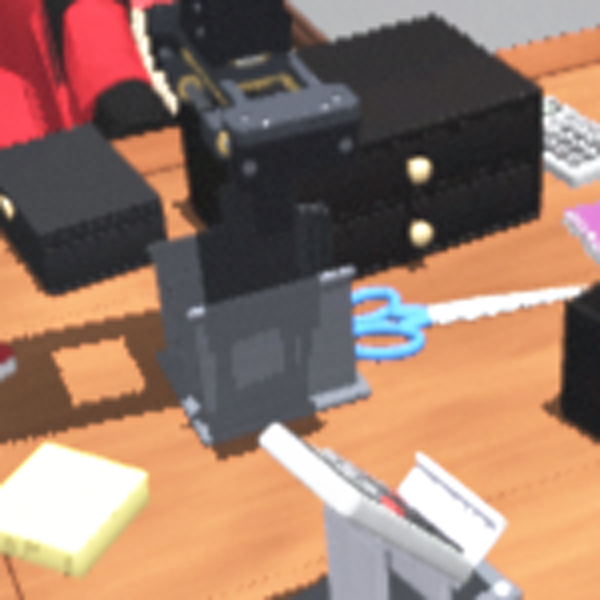

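Call:
{"method": "send_rows", "body": {"steps": [[[-1, 0, 0, 0, 0, 0], [-1.5, 0, 0, 0, 0, 0], [-2, 0, 0, 0, 0, 0], [-3, 0, 0, 0, 0, 0], [-3, 0, 0, 0, 0, 0], [-3, 0, 0, 0, 0, 0], [-3, 0, 0, 0, 0, 0], [0, 0, 0, 0, 0, 0]]]}}

```text
time: 19.83
position: [0.5691, 0.094, 0.3188]
tool_rot: [-0.706, 0.01, 0.708, 0.01]
ft_force: [0.7, 0.2, 2.0]
grip_width: 0.0431
```

```bash
python3 - <<'E'
from h import *
st()
for n in('side','scene'):
    im,d=camera(n); np.savez(f'pics/{n}14.npz',im=im,d=d); cv2.imwrite(f'pics/{n}14.png',im[:,:,::-1])
    W=cloud(n,d)
    k=(W[...,2]>.108)&(W[...,2]<.19)&(W[...,0]>.48)&(W[...,0]<.66)&(W[...,1]>.03)&(W[...,1]<.17)&(d>0)
    Q=W[k]
    for lo in np.arange(.108,.19,.015):
        s=Q[(Q[:,2]>=lo)&(Q[:,2]<lo+.015)]
        if len(s)>5: print(n,round(lo,3),len(s),np.percentile(s,[3,50,97],axis=0)[:,:2].round(3).tolist())
    z0=np.load(f'pics/{n}0.npz'); W0=cloud(n,z0['d'])
    for nm,b in dict(mug=(.68,.82,-.29,-.16,.05,.1),pen=(.69,.81,-.14,-.03,.05,.12)).items():
        f=lambda X:np.median(X[(X[...,0]>b[0])&(X[...,0]<b[1])&(X[...,1]>b[2])&(X[...,1]<b[3])&(X[...,2]>b[4])&(X[...,2]<b[5])],axis=0).round(3)
        print(nm,f(W0),f(W))
    D=W-SEAT;S=np.stack([D@U,D@N,D@ys],-1);m=(S[...,0]>.09)&(S[...,0]<.15)&(abs(S[...,1])<.05)&(abs(S[...,2])<.07)&(d>0)
    print('calc',np.percentile(S[m],[1,50,99],axis=0).round(4).tolist())
E
```

```text
t 19.83 p [0.5691 0.094  0.3188] x [-0.002  0.    -1.   ] y [-0.028 -1.    -0.   ] q [-0.03   0.366  1.431  0.     1.346  1.568] F [0.7 0.2 2. ] w 0.0431
 stand u,n,y 0.1923 0.2067 0.2196
side 0.108 159 [[0.527, 0.082], [0.568, 0.092], [0.611, 0.096]]
side 0.123 165 [[0.527, 0.082], [0.573, 0.092], [0.611, 0.095]]
side 0.138 129 [[0.529, 0.086], [0.568, 0.093], [0.61, 0.096]]
side 0.153 102 [[0.547, 0.09], [0.569, 0.093], [0.594, 0.095]]
side 0.168 33 [[0.547, 0.09], [0.571, 0.094], [0.592, 0.096]]
mug [ 0.776 -0.2    0.071] [ 0.777 -0.2    0.071]
pen [ 0.762 -0.068  0.081] [ 0.762 -0.069  0.081]
calc [[0.0902, 0.0008, -0.0438], [0.13, 0.0092, -0.0192], [0.1343, 0.0165, 0.0293]]
scene 0.108 124 [[0.527, 0.082], [0.574, 0.092], [0.61, 0.095]]
scene 0.123 138 [[0.526, 0.08], [0.568, 0.092], [0.61, 0.097]]
scene 0.138 104 [[0.528, 0.087], [0.569, 0.092], [0.609, 0.097]]
scene 0.153 74 [[0.545, 0.089], [0.569, 0.092], [0.593, 0.096]]
scene 0.168 24 [[0.548, 0.089], [0.568, 0.093], [0.59, 0.098]]
mug [ 0.773 -0.2    0.071] [ 0.773 -0.201  0.071]
pen [ 0.753 -0.068  0.08 ] [ 0.753 -0.067  0.08 ]
calc [[0.0915, -0.001, -0.0444], [0.1303, 0.0046, -0.0169], [0.1358, 0.0134, 0.0309]]
```

View pics/side14.png

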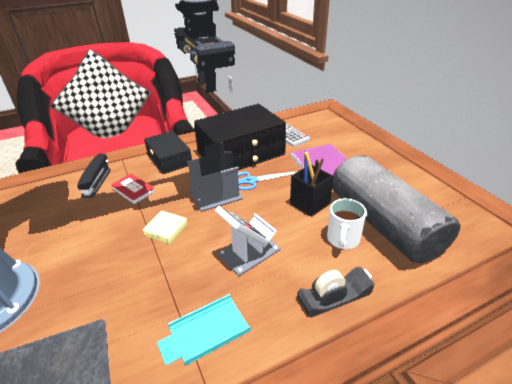

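```bash
python3 - <<'E'
from rig import *
print(hand_in())
E
```

```text
the job is handed in; nothing more can be done
None
```

I lifted the calculator and cover together, rolled them 180° about the slope axis and set them back on the stand. I then pulled the cover off by its tab and stood it in the front slot of the rack. The job was handed in at about 20 s, and no verdict was reported.

**Last checks:**
- **Calculator:** it leans on the stand with keys out and screen up. Its upper edge is at about 133 mm up the slope and its foot is on the ledge. It sits about 6 mm off mid-width (20 mm allowed).
- **Cover:** it stands upright, tab up, within 1–2° of vertical. It is about 3 mm from the rack's middle along the slot and rests on the rack base.
- **Mug and pen cup:** neither has moved, to within 1 mm.
- **Robot:** the gripper is about 15 cm clear of the cover and touches nothing.

**Weaker points:**
- **Set-down on the stand:** the wrist force gave no clear contact signal when I lowered the pair onto the ledge. I judged contact there from height and pictures instead.
- **Arm position:** the arm sagged or drifted by 1–4 mm, and up to about 3 cm during the roll. I corrected this as I went.

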